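Close the card cartons off the revolving loading table and pack them

ROBOT

A 7-joint arm with a two-finger parallel gripper is mounted at the origin on the work surface. World frame = base frame: x ahead of the robot, y to its left, z up, the work surface at z = 0. Lengths are in m, angles in degrees, forces in N, time in s.
With the tool pointing down it reaches from about 0.425 to 1.025 m from the base axis. Payload 3.6 kg.
Tool frame: the origin (TCP) lies midway between the tips of the shut fingers; the grasp point (between the pads) lies robot.grip_depth behind it (robot.grip_depth is the distance from the TCP to the grasp point, in m); z points along the fingers, x is the direction in which the jaws open and shut, and the axes are right-handed (so a half turn about z gives the same grasp; the last joint's range is limited). The gripper opens to 85 mm and grips with 20 to 120 N. Pads are 22 mm wide; open, the fingers measure 114 mm over their backs; the gripper's body (76 mm by 85 mm) begins 54 mm behind the grasp point. The pads swing forward as they close: fully open they stand 13 mm farther back than shut.
Start: joints at [-5.357, 33.873, 2.773, 92.16, -1.908, 54.013, -1.931], TCP at [0.725, 0, 0.231] pointing down, gripper open.
Joint ranges: [-153.93, 153.93], [-27.13, 128.08], [-72.61, 78.16], [10.71, 143.7], [-87.88, 267.88], [4.46, 118.87], [-176.78, 176.78]. Speed limits (degrees/s): [147.25, 147.25, 180, 180, 180, 180, 180].

INTERFACE

Orientations are given as a 3x3 rotation matrix whose columns are the frame's x, y, z axes.
In Python, from cell import robot, get_image, calibration gives the robot as it stands.
- The arm moves only by the tool move_arm, never from a script. Its argument "deltas" is a list of rows, each a list of 7 numbers: the turn, a rotation vector about the tool's x, y, z in rad, then the shift along the tool's x, y, z in cm, then the opening, from -1 (shut) to 1 (fully open). A call has exactly 10 rows; each row is the pose to reach, as a shift and turn from the pose measured when the call began, along the tool's axes at that moment; what a row does not reach only later rows make up. A row lasts 1/8 s, in which the tool goes at most 62.5 mm and 10.7 degrees, less where a joint would pass 70% of its speed; a pose out of reach is approached as far as the arm can. A call with a gripper value outside its range is refused whole. The fingers move at their own pace and stop on an object; the grip force is fixed at half the most. Time passes only in rows, so rows that repeat a pose let the fingers close, or fill a call up. It gives the time, the measured TCP pose, the force and the opening at its end, in the units of the state.
- robot.sense(): the state, without advancing time (a new reading comes with each control period).
- get_image(name): name is "scene" or "side" or "wrist"; returns (picture, depth): 480x640x3 uint8, red, green, blue; 480x640 float32, m along the optical axis (not along the pixel's ray), 0 where there is no reading.
- calibration(name): a dict with "camera_matrix" (3x3 intrinsics, pixels), "k1" (the pictures are not rectified: a ray, as slopes to the right and down, at radius r is drawn at 1 + k1 r^2 times it, then the intrinsics apply), "R" (3x3) and "t" (3): a world point X has camera coordinates R X + t; the wrist camera has in their place "hand_eye" (4x4, takes a point from camera to tool coordinates, whose origin is the TCP and whose axes are the tool frame's). Camera axes: x right, y down, z forward; pixel columns grow to the right and rows downward; lengths in m; the calibration is good to about 2 mm. A picture is of the moment at which its call begins: read the wrist's pose just before it. calibration takes no time and is no camera call.
- robot.job_done(): hands the job in, once; it reports no verdict.
The state is a dict: "t": time; "joint_pos": joint angles; "joint_vel": joint speeds; "joint_efforts": joint torques, N m; "eef_pos": TCP position; "orientation": TCP orientation; "force": force on the tool from outside, world axes, zero at the start; "wrist_torque": the same for the moment, N m; "opening": finger opening in m.
Only numpy, scipy, OpenCV 4.12 (cv2) and the standard library are available. Lean on these libraries where they do the work, as an engineer would, in place of code of your own. Each camera call takes 0.05 s, during which the arm holds its last target. There are 200 camera calls.

TASK

Crank the revolving loading table round to bring each filled carton to the open window of its guard and take it out there. Press both its glue flaps shut flat against the steel stop bracket, one end and then the other, keeping your fingers off the flaps, and stand it upright in an empty compartment of the shipping tray. Go on until every carton on the table is closed and packed, one to a compartment, and leave the tape roll on the table and everything else on the bench alone.

Things in the scene. Friction and masses are not known exactly. Their poses are not given: they have to be found in the camera images.
- pocket0 (a point): on the turning deck (aluminium, 410 mm across, top 34 mm above the bench, axle at the middle of loading_table): middle of pocket 0, 148 mm from the axle; the deck's axes, -x pointing outwards. Pockets 1, 2, 3, 4 follow counterclockwise from above, 72 degrees apart, fins 25 mm high between them, rim 6 mm high. Turns endlessly, stays where left, 0.12 N m
- loading_table: fixed round grey base, 470 mm across; origin under its middle, at bench height, on the axle. A yellow wire guard covers the deck out to 225 mm from the axle, 108 to 116 mm above the bench, all but an open sector (the window) of 46 degrees either side of this body's -x axis. A carton comes out only there: its pocket must face the window within about 8 degrees
- window (a point): on the deck's top surface at the middle of the open window, 148 mm from the axle: where a pocket's middle is when it faces the window. Axes as loading_table
- crank_top (a point): top of the crank's black grip, 183 mm above the bench: upright, round, 23 mm across, 47 mm tall, spinning freely on its pin 65 mm from the axle, on a flat arm fixed to the deck (arm's top 135 mm above the bench, over the guard; the arm points towards pocket 0). Goes round with the deck: pinch it from above and lead it round the axle
- stop_face (a point): fixed bent-steel stop bracket: middle of the lower edge, at bench height, of its upright flat face, 120 mm wide and 90 mm tall, which looks along the point's -x axis (towards the robot); y runs along the face. Its foot and ribs are behind the face
- tray_in (a point): fixed grey shipping tray: middle of its inner floor, 6 mm above the bench; inside 216 mm along x by 222 mm along y, walls 6 mm thick, their tops 26 mm above the bench. Two crossing dividers, as high and thick as the walls, part it into four compartments of 105 by 108 mm, centres 55 mm (x) and 57 mm (y) from the middle; the carton lies in one with its length along x
- carton1: loose filled brown board carton (may be absent), 80 mm long (x) by 56 mm wide (y) by 50 mm tall (z), 0.15 to 0.3 kg, all alike; origin at the middle of its underside. Starts upright in pocket 0 of the deck, its length square to the radius; grip it from above across its 56 mm width, some 35 mm above its underside
- carton1_flap_a: glue flap a of carton1: board panel 54 mm wide, 40 mm long, 3 mm thick, hinged on the top edge of the carton's +x end (origin on that crease, 49 mm above the underside). Shut, it hangs flat down the end, its z axis parallel to the carton's; the angle between the two is how far it is open, at first 0.55 to 0.8 rad outwards. Its stiff crease (0.02 N m, under 1 N at the tip) stays where left
- carton1_flap_b: glue flap b of carton1: board panel 54 mm wide, 40 mm long, 3 mm thick, hinged on the top edge of the carton's -x end (origin on that crease, 49 mm above the underside). Shut, it hangs flat down the end, its z axis parallel to the carton's; the angle between the two is how far it is open, at first 0.55 to 0.8 rad outwards. Its stiff crease (0.02 N m, under 1 N at the tip) stays where left
- carton2: loose filled brown board carton (may be absent), 80 mm long (x) by 56 mm wide (y) by 50 mm tall (z), 0.15 to 0.3 kg, all alike; origin at the middle of its underside. Starts upright in pocket 2 of the deck, its length square to the radius; grip it from above across its 56 mm width, some 35 mm above its underside
- carton2_flap_a: glue flap a of carton2: board panel 54 mm wide, 40 mm long, 3 mm thick, hinged on the top edge of the carton's +x end (origin on that crease, 49 mm above the underside). Shut, it hangs flat down the end, its z axis parallel to the carton's; the angle between the two is how far it is open, at first 0.55 to 0.8 rad outwards. Its stiff crease (0.02 N m, under 1 N at the tip) stays where left
- carton2_flap_b: glue flap b of carton2: board panel 54 mm wide, 40 mm long, 3 mm thick, hinged on the top edge of the carton's -x end (origin on that crease, 49 mm above the underside). Shut, it hangs flat down the end, its z axis parallel to the carton's; the angle between the two is how far it is open, at first 0.55 to 0.8 rad outwards. Its stiff crease (0.02 N m, under 1 N at the tip) stays where left
- carton3: loose filled brown board carton (may be absent), 80 mm long (x) by 56 mm wide (y) by 50 mm tall (z), 0.15 to 0.3 kg, all alike; origin at the middle of its underside. Starts upright in pocket 3 of the deck, its length square to the radius; grip it from above across its 56 mm width, some 35 mm above its underside
- carton3_flap_a: glue flap a of carton3: board panel 54 mm wide, 40 mm long, 3 mm thick, hinged on the top edge of the carton's +x end (origin on that crease, 49 mm above the underside). Shut, it hangs flat down the end, its z axis parallel to the carton's; the angle between the two is how far it is open, at first 0.55 to 0.8 rad outwards. Its stiff crease (0.02 N m, under 1 N at the tip) stays where left
- carton3_flap_b: glue flap b of carton3: board panel 54 mm wide, 40 mm long, 3 mm thick, hinged on the top edge of the carton's -x end (origin on that crease, 49 mm above the underside). Shut, it hangs flat down the end, its z axis parallel to the carton's; the angle between the two is how far it is open, at first 0.55 to 0.8 rad outwards. Its stiff crease (0.02 N m, under 1 N at the tip) stays where left
- carton4: loose filled brown board carton (may be absent), 80 mm long (x) by 56 mm wide (y) by 50 mm tall (z), 0.15 to 0.3 kg, all alike; origin at the middle of its underside. Starts upright in pocket 4 of the deck, its length square to the radius; grip it from above across its 56 mm width, some 35 mm above its underside
- carton4_flap_a: glue flap a of carton4: board panel 54 mm wide, 40 mm long, 3 mm thick, hinged on the top edge of the carton's +x end (origin on that crease, 49 mm above the underside). Shut, it hangs flat down the end, its z axis parallel to the carton's; the angle between the two is how far it is open, at first 0.55 to 0.8 rad outwards. Its stiff crease (0.02 N m, under 1 N at the tip) stays where left
- carton4_flap_b: glue flap b of carton4: board panel 54 mm wide, 40 mm long, 3 mm thick, hinged on the top edge of the carton's -x end (origin on that crease, 49 mm above the underside). Shut, it hangs flat down the end, its z axis parallel to the carton's; the angle between the two is how far it is open, at first 0.55 to 0.8 rad outwards. Its stiff crease (0.02 N m, under 1 N at the tip) stays where left
- wash_bottle: bystander on the bench: white wash bottle with bent nozzle, 56 mm across, 190 mm tall; origin at its underside; leave alone
- solvent_bottle: bystander on the bench: white bottle, 72 mm across, 190 mm tall; origin at its underside; leave alone
- ink_tin: bystander on the bench: flat ink tin, 110 mm across, 75 mm tall; origin at its underside; leave alone
- tin_lid: bystander on the bench: lid of the tin, lying flat, 112 mm across, 9 mm tall; origin at its underside; leave alone
- ink_knife: bystander on the bench: ink knife (spatula) lying flat, 170 mm long, origin under its middle; origin at its underside; leave alone
- tape_roll: bystander in pocket 1 of the deck: tan tape roll lying flat, 72 mm across, 36 mm tall; it rides round with the deck; leave it there

How it is judged (in metres and radians):
At the end, for the whole second after the job is handed in: every carton present stands upright (within 0.2 rad) on the floor of a compartment of the tray, both its flaps shut to within 0.15 rad, at rest (x of carton1 in the frame of tray_in between -0.076 and 0.076 m and y of carton1 in the frame of tray_in between -0.09 and 0.09 m and z of each of carton1, carton2, carton3, carton4 in the frame of tray_in below 0.012 m and angle between each of carton1, carton2, carton3, carton4's own z axis and vertical below 0.2 rad and linear speed of each of carton1, carton2, carton3, carton4 below 0.03 m/s and angle between the z axis of each of carton1_flap_a, carton1_flap_b and the z axis of carton1, either way round below 0.15 rad and x of carton2 in the frame of tray_in between -0.076 and 0.076 m and y of carton2 in the frame of tray_in between -0.09 and 0.09 m and angle between the z axis of each of carton2_flap_a, carton2_flap_b and the z axis of carton2, either way round below 0.15 rad and x of carton3 in the frame of tray_in between -0.076 and 0.076 m and y of carton3 in the frame of tray_in between -0.09 and 0.09 m and angle between the z axis of each of carton3_flap_a, carton3_flap_b and the z axis of carton3, either way round below 0.15 rad and x of carton4 in the frame of tray_in between -0.076 and 0.076 m and y of carton4 in the frame of tray_in between -0.09 and 0.09 m and angle between the z axis of each of carton4_flap_a, carton4_flap_b and the z axis of carton4, either way round below 0.15 rad); the robot touches nothing.
It fails at once if the fingers press on a glue flap (contact force between the fingers and carton1_flap_a above 4 N or contact force between the fingers and carton1_flap_b above 4 N or contact force between the fingers and carton2_flap_a above 4 N or contact force between the fingers and carton2_flap_b above 4 N or contact force between the fingers and carton3_flap_a above 4 N or contact force between the fingers and carton3_flap_b above 4 N or contact force between the fingers and carton4_flap_a above 4 N or contact force between the fingers and carton4_flap_b above 4 N).
It fails at once if something else on the bench is shoved more than 40 mm or a bottle or tin knocked over (distance of any of wash_bottle, solvent_bottle, ink_tin, tin_lid, ink_knife from where it was at the start of the episode above 0.04 m or angle between any of wash_bottle, solvent_bottle, ink_tin's own z axis and vertical above 0.6 rad).
It fails at once if the tape roll is taken off the turning deck or knocked over (angle between tape_roll's own z axis and vertical above 0.6 rad or height (world z) of tape_roll below 0.015 m or height (world z) of tape_roll above 0.08 m).
Of carton1, carton2, carton3, carton4 only 3 to 4 are there at a start; the rules pass over those that are not, and their reading is None.
At some moment in a run one of carton1, carton2, carton3, carton4 may be knocked a few centimetres aside while the robot is not near it.
Once in a run the grip may slacken for a moment while it holds something.
It also fails if it takes over 210 s, if anything falls off the work surface, if the arm or the gripper's body presses on something with over 40 N, if the wrist force passes 120 N, or if a joint passes its speed limit or range.

## Working session

There is one attempt and no reset: what is moved stays moved. The work goes in short steps, Python scripts to look and compute and a tool call to move; the robot and the scene stay as the last step left them, time stands still between calls to the robot, and variables do not carry over. Pictures are saved under pics/ and viewed, about 12 in all and at most 16, crops included, and the job is handed in when it is done.

Besides the shell and the picture viewer there is one more tool, called after ">>>" as name([rows], argument=value, ...), one row to a line, values as JSON. move_arm: Moves the arm, as the interface text tells. Its arguments: {"type":"object","properties":{"deltas":{"type":"array"}},"required":["deltas"]}

```bash
ls; mkdir -p pics
cat > h.py <<'E'
import numpy as np, cv2
from cell import robot, get_image, calibration
def save(name,fn):
    im,d=get_image(name); cv2.imwrite('pics/'+fn,cv2.cvtColor(im,cv2.COLOR_RGB2BGR)); np.save('pics/'+fn[:-4]+'.npy',d); return im,d
def world(name,uv,z=None,depth=None,st=None):
    """pixels -> world points, on plane z or at given depth"""
    c=calibration(name); K=np.array(c['camera_matrix']); k1=c['k1']
    uv=np.atleast_2d(np.array(uv,float))
    s=cv2.undistortPoints(uv.reshape(-1,1,2),K,np.array([k1,0,0,0.])).reshape(-1,2)
    r=np.c_[s,np.ones(len(s))]
    if name=='wrist':
        H=np.array(c['hand_eye']); Rt=np.array(st['orientation']); R=Rt@H[:3,:3]; o=Rt@H[:3,3]+np.array(st['eef_pos'])
    else:
        R=np.array(c['R']).T; o=-R@np.array(c['t'])
    d=r@R.T
    if depth is not None: return o+d*np.ravel(depth)[:,None]
    return o+d*((z-o[2])/d[:,2])[:,None]
E
python3 - <<'E'
from h import *
s=robot.sense(); print({k:np.round(v,3).tolist() for k,v in s.items()}, robot.grip_depth)
for n in('scene','side'): save(n,n+'0.png'); c=calibration(n); print(n,np.round(c['camera_matrix'],1).tolist(),c['k1'],(-np.array(c['R']).T@c['t']).round(3))
print(np.round(calibration('wrist')['hand_eye'],3))
E
```

```text
pics
{'t': 0.0, 'joint_pos': [-5.356, 33.924, 2.768, 92.238, -1.908, 54.013, -1.931], 'joint_vel': [0.016, 0.099, 0.028, 0.144, -0.078, 0.038, 0.116], 'joint_efforts': [0.0, -54.868, 1.547, -19.812, 0.009, 0.009, -0.0], 'eef_pos': [0.724, -0.0, 0.23], 'orientation': [[1.0, 0.0, -0.002], [0.0, -1.0, -0.0], [-0.002, 0.0, -1.0]], 'force': [-0.565, 0.382, 0.291], 'wrist_torque': [-0.027, 0.02, -0.018], 'opening': 0.085} 0.0187
scene [[596.0, 0.0, 319.6], [0.0, 596.0, 237.4], [0.0, 0.0, 1.0]] -0.0713064923182314 [ 1.582 -0.039  0.95 ]
side [[511.6, 0.0, 321.1], [0.0, 511.6, 244.0], [0.0, 0.0, 1.0]] -0.1491331158015665 [0.126 0.954 1.004]
[[ 1.     0.     0.002  0.   ]
 [-0.001  0.958  0.286 -0.072]
 [-0.002 -0.286  0.958 -0.143]
 [ 0.     0.     0.     1.   ]]
```

View pics/scene0.png

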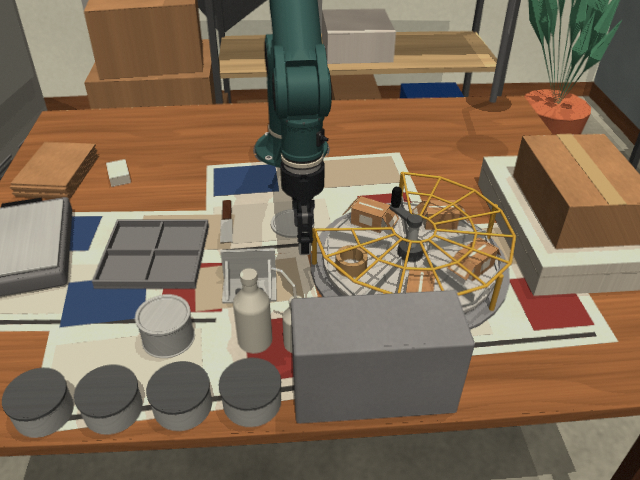

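View pics/side0.png

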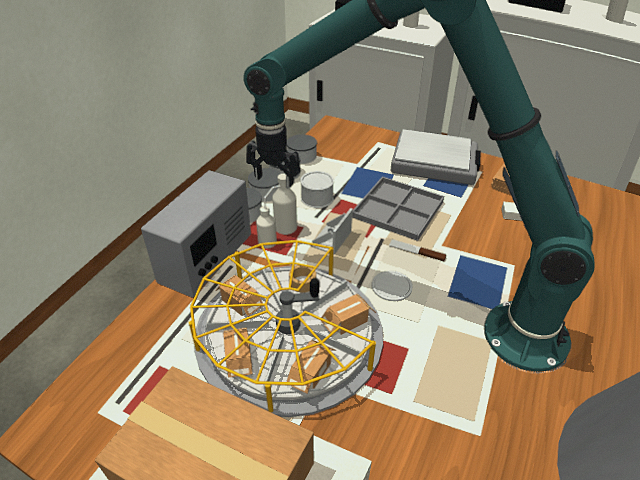

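The table is at about (412,255) in the scene view with its window towards the robot. A carton is near the window, the bracket is at (250,275) and the tray at (153,252). Next I'll make a top-down map from both depth images.

```bash
cat >> h.py <<'E'
def cloud(name,im,d,st=None):
    v,u=np.nonzero(d>0); P=world(name,np.c_[u,v],depth=d[v,u],st=st); return P,im[v,u]
def topmap(P,C,x0,x1,y0,y1,s,fn,zmax=.25):
    """ortho: column right = +y reversed (image right = -y), up = +x ; s px per m"""
    m=(P[:,2]<zmax)&(P[:,0]>x0)&(P[:,0]<x1)&(P[:,1]>y0)&(P[:,1]<y1); P=P[m];C=C[m]
    o=np.argsort(P[:,2]);P=P[o];C=C[o]
    W=int((y1-y0)*s);H=int((x1-x0)*s); I=np.zeros((H,W,3),np.uint8)
    r=np.clip(((x1-P[:,0])*s).astype(int),0,H-1);c=np.clip(((y1-P[:,1])*s).astype(int),0,W-1); I[r,c]=C[:,::-1]
    I=cv2.morphologyEx(I,cv2.MORPH_CLOSE,np.ones((3,3)))
    for x in np.arange(np.ceil(x0*10)/10,x1,.1): cv2.putText(I,f'{x:.1f}',(0,int((x1-x)*s)),0,.4,(0,255,0),1); cv2.line(I,(0,int((x1-x)*s)),(W,int((x1-x)*s)),(0,90,0),1)
    for y in np.arange(np.ceil(y0*10)/10,y1,.1): cv2.putText(I,f'{y:.1f}',(int((y1-y)*s),10),0,.4,(0,255,0),1); cv2.line(I,(int((y1-y)*s),0),(int((y1-y)*s),H),(0,90,0),1)
    cv2.imwrite('pics/'+fn,I)
E
python3 - <<'E'
from h import *
Ps=[];Cs=[]
for n in('scene','side'):
    im=cv2.cvtColor(cv2.imread(f'pics/{n}0.png'),cv2.COLOR_BGR2RGB); d=np.load(f'pics/{n}0.npy')
    P,C=cloud(n,im,d); Ps.append(P);Cs.append(C)
    # yellow guard ring: circle fit
    hsv=cv2.cvtColor(C[None],cv2.COLOR_RGB2HSV)[0]
    y=(hsv[:,0]>18)&(hsv[:,0]<30)&(hsv[:,1]>170)&(hsv[:,2]>120)&(P[:,2]>.10)&(P[:,2]<.13)
    Q=P[y]; print(n,len(Q),Q.min(0),Q.max(0))
    c=np.array([.7,.25]); 
    for i in range(30):
        r=np.hypot(*(Q[:,:2]-c).T); k=(r>.21)&(r<.24) if i>8 else r>np.percentile(r,60)
        A=np.c_[2*Q[k,:2],np.ones(k.sum())]; b=(Q[k,:2]**2).sum(1); c3=np.linalg.lstsq(A,b,rcond=None)[0]; c=c3[:2]
    print('ring c',c,'R',np.sqrt(c3[2]+c@c),k.sum())
    a=np.degrees(np.arctan2(Q[k,1]-c[1],Q[k,0]-c[0]))%360; h=np.sort(a); g=np.diff(h); i=g.argmax(); print('gap',h[i],h[i+1])
    # grip: black, z .15-.185
    v=hsv[:,2]<60
    b=P[v&(P[:,2]>.145)&(P[:,2]<.19)&(np.hypot(P[:,0]-c[0],P[:,1]-c[1])<.09)]; print('grip',len(b),b.mean(0),b.min(0),b.max(0))
    # tray
    t=(P[:,2]>.018)&(P[:,2]<.034)&(P[:,1]<-.1)&(P[:,1]>-.5)&(P[:,0]>.4)&(P[:,0]<.9)&(hsv[:,1]<60)
    print('traytop',t.sum(), cv2.minAreaRect(P[t][:,:2].astype(np.float32)))
P=np.vstack(Ps);C=np.vstack(Cs); np.savez('pics/c0.npz',P=P,C=C)
topmap(P,C,.35,1.1,-.5,.5,780,'top0.png')
E
```

```text
scene 2694 [0.31918095 0.03084743 0.10001952] [0.77092428 0.48065251 0.11944983]
ring c [0.55285185 0.25707575] R 0.2209027026019356 860
gap 176.51945743076854 266.78780751577654
grip 160 [0.50303698 0.22186817 0.16725916] [0.48773672 0.21186262 0.14502895] [0.5113022  0.23351176 0.18480881]
traytop 1581 ((0.6408048868179321, -0.28339600563049316), (0.4982885420322418, 0.37020343542099), 2.9629931449890137)
side 3187 [0.31936445 0.03204846 0.10172792] [0.77392137 0.48323033 0.12065055]
ring c [0.54840587 0.26080185] R 0.2210594251540308 1152
gap 177.227678162495 266.5588356031426
grip 132 [0.49081324 0.23163702 0.16895023] [0.48199107 0.21817882 0.14615258] [0.50193276 0.23851313 0.18663801]
traytop 842 ((0.648564338684082, -0.29933977127075195), (0.3973163068294525, 0.49667271971702576), 89.46643829345703)
```

View pics/top0.png

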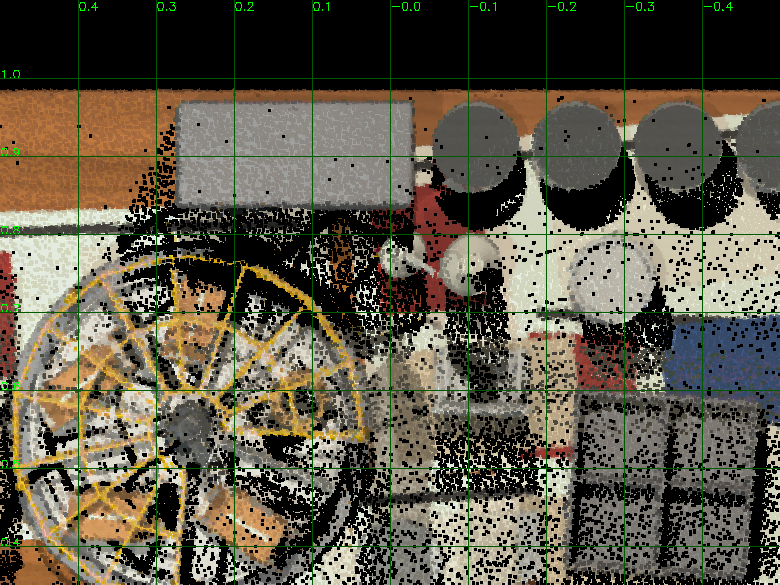

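All four cartons are there. Pocket 0 is at about 210° and the window at about 222°. The axle is near (0.55,0.258), the tray near (0.48,-0.34) and the bracket face near x=0.57, y=-0.11. I'll move over the window for a close look.

>>> move_arm([
  [0,0,-0.15,-4,-3,-3,1],
  [0,0,-0.3,-8,-6,-6,1],
  [0,0,-0.45,-12,-9,-9,1],
  [0,0,-0.6,-17,-13,-10,1],
  [0,0,-0.733,-21,-17,-10,1],
  [0,0,-0.733,-25,-20,-10,1],
  [0,0,-0.733,-25,-20,-10,1],
  [0,0,-0.733,-25,-20,-10,1],
  [0,0,-0.733,-25,-20,-10,1],
  [0,0,-0.733,-25,-20,-10,1],
])

```text
t: 1.35
eef_pos: [0.4753, 0.199, 0.3305]
orientation: [[0.745, 0.667, -0.002], [0.667, -0.745, -0.0], [-0.002, -0.001, -1.0]]
force: [1.0, -0.6, 0.3]
opening: 0.0855
```

Run:
```python
from h import *
s=robot.sense(); print(s['t'],np.round(s['eef_pos'],4),np.round(s['orientation'],3).tolist(),s['joint_pos'],s['force'])
im,d=save('wrist','w1.png')
P,C=cloud('wrist',im,d,st=s); hsv=cv2.cvtColor(C[None],cv2.COLOR_RGB2HSV)[0]
v=(hsv[:,2]<70)&(P[:,2]>.178)&(P[:,2]<.19); b=P[v]; print('griptop',len(b),b.mean(0) if len(b) else 0, b.min(0) if len(b) else 0,b.max(0) if len(b) else 0)
br=(hsv[:,0]>5)&(hsv[:,0]<20)&(hsv[:,1]>70)&(abs(P[:,2]-.084)<.006)&(np.hypot(P[:,0]-.425,P[:,1]-.184)<.07)
m=np.zeros(d.shape,np.uint8); vv,uu=np.nonzero(d>0); print('carton top',br.sum(),cv2.minAreaRect(P[br][:,:2].astype(np.float32)) if br.sum() else 0, P[br].mean(0))
# scene things
z=np.load('pics/c0.npz');P=z['P'];C=z['C'];hsv=cv2.cvtColor(C[None],cv2.COLOR_RGB2HSV)[0]
def sel(x0,x1,y0,y1,z0,z1): return P[(P[:,0]>x0)&(P[:,0]<x1)&(P[:,1]>y0)&(P[:,1]<y1)&(P[:,2]>z0)&(P[:,2]<z1)]
b=sel(.5,.66,-.22,-.02,.02,.085); 
f=np.polyfit(b[:,1],b[:,0],1)
# face: frontmost, robust
for zlo,zhi in((.03,.06),(.06,.08),(.082,.1)):
    b=sel(.5,.66,-.22,-.02,zlo,zhi); print('br',zlo,len(b),np.round(np.percentile(b,[1,50,99],axis=0),3).tolist())
for n,i in(('scene',0),('side',1)):
    pass
t=sel(.34,.64,-.5,-.2,.020,.032); t=t[(t[:,0]<.62)]
print('tray',np.round(np.percentile(t,[.5,50,99.5],axis=0),3).tolist(),cv2.minAreaRect(t[:,:2].astype(np.float32)))
l=sel(.45,.72,-.06,.06,.004,.014); print('lid?',len(l),np.round(np.percentile(l,[2,50,98],axis=0),3).tolist())
Q=np.concatenate([b]); 
topmap(P,C,.34,.68,-.48,.02,1500,'top1.png',.2)
```

```text
1.35 [0.4753 0.199  0.3305] [[0.745, 0.667, -0.002], [0.667, -0.745, -0.0], [-0.002, -0.001, -1.0]] [-17.85146831  12.64917245 -11.85172284 112.10019442   3.07123652
  55.67232122  10.70927457] [ 1.00963076 -0.58443892  0.30700967]
griptop 1006 [0.68833851 0.1761137  0.18341226] [0.48261831 0.10148798 0.17801712] [0.8402464  0.2699065  0.18993602]
carton top 3485 ((0.4231153726577759, 0.17989559471607208), (0.09629437327384949, 0.056295957416296005), 57.56716537475586) [0.42346725 0.18170639 0.08409184]
br 0.03 834 [[0.567, -0.176, 0.03], [0.58, -0.114, 0.045], [0.633, -0.057, 0.06]]
br 0.06 562 [[0.567, -0.176, 0.06], [0.579, -0.114, 0.07], [0.606, -0.056, 0.08]]
br 0.082 333 [[0.567, -0.177, 0.082], [0.576, -0.117, 0.088], [0.583, -0.057, 0.093]]
tray [[0.359, -0.47, 0.02], [0.483, -0.347, 0.023], [0.601, -0.222, 0.029]] ((0.47958672046661377, -0.3457885980606079), (0.24387530982494354, 0.23920170962810516), 85.87047576904297)
lid? 981 [[0.46, -0.059, 0.004], [0.578, 0.035, 0.009], [0.708, 0.059, 0.014]]
```

View pics/w1.png

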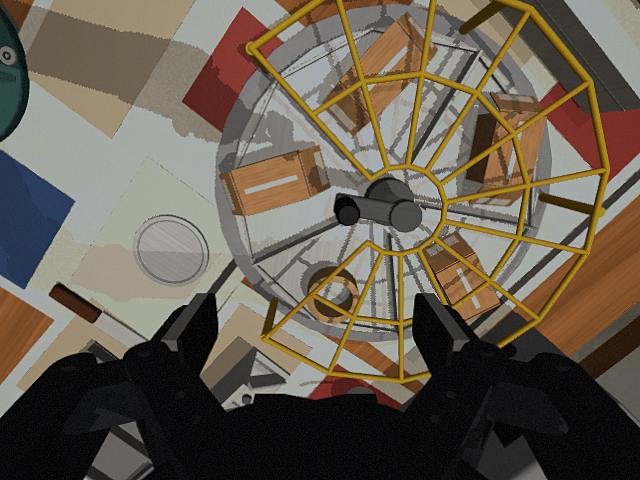

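View pics/top1.png

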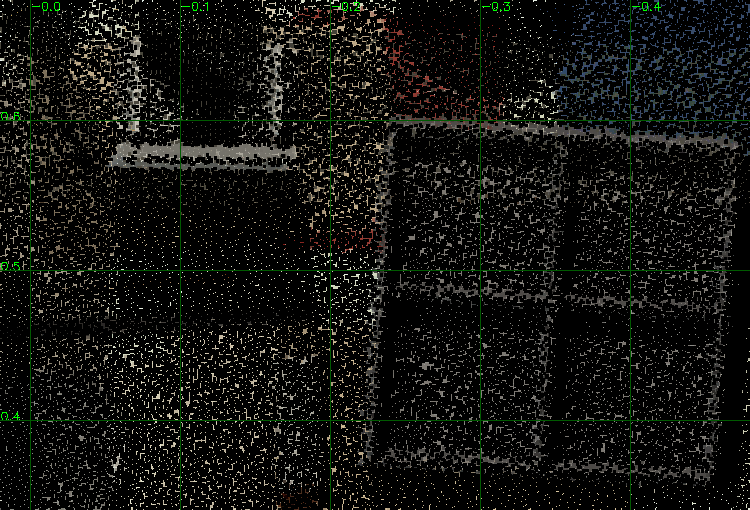

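Wrist view: grip top at (347,208), hub at (403,213), carton 1 at (270,180), tape at (333,292), lid at (172,250) and knife handle at (75,300). I'll cast these to positions.

Run:
```python
from h import *
s=robot.sense(); im=cv2.imread('pics/w1.png'); d=np.load('pics/w1.npy')
W=lambda uv,z: np.round(world('wrist',uv,z=z,st=s)[:,:2],4).tolist()
# guard ring outer fit in wrist cloud
P,C=cloud('wrist',im,d,st=s); hsv=cv2.cvtColor(C[None],cv2.COLOR_BGR2HSV)[0]
y=(hsv[:,0]>18)&(hsv[:,0]<30)&(hsv[:,1]>170)&(hsv[:,2]>90)&(P[:,2]>.10)&(P[:,2]<.13); Q=P[y]
c=np.array([.5505,.258])
for i in range(20):
    r=np.hypot(*(Q[:,:2]-c).T);k=(r>.212)&(r<.235)
    A=np.c_[2*Q[k,:2],np.ones(k.sum())];c3=np.linalg.lstsq(A,(Q[k,:2]**2).sum(1),rcond=None)[0];c=c3[:2]
print('ring',c,np.sqrt(c3[2]+c@c)); a=np.sort(np.degrees(np.arctan2(Q[k,1]-c[1],Q[k,0]-c[0]))%360);g=np.diff(a);i=g.argmax();print('gap',a[i],a[i+1])
print('grip',W([(347,208)],.183),'hub',W([(403,213)],.14),'post end of arm',W([(347,208)],.135))
print('depths',d[208,347],d[213,403], world('wrist',[(347,208),(403,213)],depth=[d[208,347],d[213,403]],st=s).round(4).tolist())
print('carton top corners',W([(220,178),(230,215),(316,193),(305,148)],.084))
print('lid',W([(172,250)],.009),'knife',W([(52,286),(100,318)],.008))
# grip disc: dark pixels with z near .183
V,U=np.nonzero(d>0); m=(hsv[:,2]<60)&(abs(P[:,2]-.183)<.006)&(np.hypot(P[:,0]-.497,P[:,1]-.227)<.04)
print('griptop',m.sum(),P[m].mean(0),P[m].min(0),P[m].max(0))
```

```text
ring [0.54858212 0.25777646] 0.22037793417134877
gap 177.21885009190837 266.30721806720277
grip [[0.4882, 0.2275]] hub [[0.5436, 0.2583]] post end of arm [[0.4983, 0.2233]]
depths 0.29459503 0.34057286 [[0.488, 0.2276, 0.184], [0.5435, 0.2583, 0.1403]]
carton top corners [[0.3748, 0.1459], [0.4106, 0.1188], [0.4696, 0.2074], [0.4261, 0.2372]]
lid [[0.3759, -0.0065]] knife [[0.2705, -0.1809], [0.3557, -0.1786]]
griptop 452 [0.49195766 0.22410192 0.18240251] [0.48217507 0.21267387 0.17700716] [0.50364846 0.23454909 0.18513123]
```

```bash
python3 -c "
import cv2
im=cv2.imread('pics/w1.png')[120:330,200:420]; cv2.imwrite('pics/w1c.png',cv2.resize(im,None,fx=2.8,fy=2.8,interpolation=cv2.INTER_CUBIC))"
```

```text
(no output)
```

View pics/w1c.png

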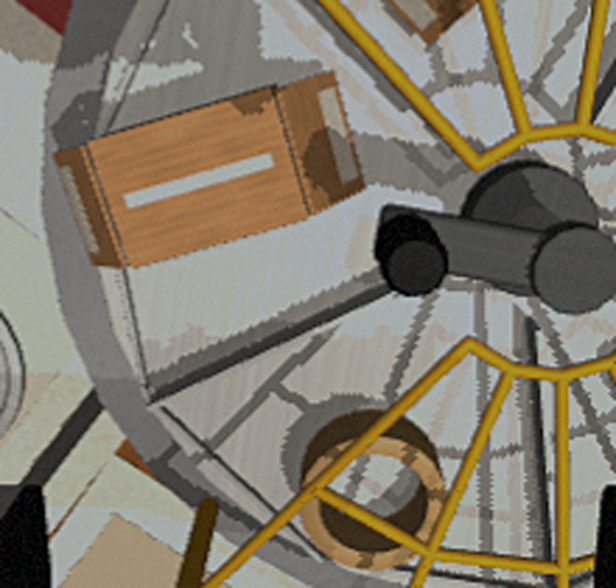

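Run:
```python
from h import *
s=robot.sense(); f=lambda p:(p[0]/2.8+200,p[1]/2.8+120)
W=lambda uv,z: world('wrist',uv,z=z,st=s)[:,:2]
c=W([f(p) for p in[(90,145),(278,88),(308,215),(127,265)]],.084); print(c.round(4).tolist(),c.mean(0), cv2.minAreaRect(c.astype(np.float32)))
print('grip',W([f((412,262))],.183),'hub',W([f((570,270))],.14))
print('tape',W([f((372,495))],.07))
R=np.array(s['orientation']); print('grip in tool', R.T@(np.array([.4925,.2241,.150])-s['eef_pos']))
```

```text
[[0.381, 0.161], [0.4238, 0.23], [0.4674, 0.1994], [0.424, 0.1315]] [0.42403288 0.18045698] ((0.42389732599258423, 0.18074530363082886), (0.08288300782442093, 0.053243882954120636), 57.449737548828125)
grip [[0.49181235 0.22390609]] hub [[0.54662054 0.25620551]]
tape [[0.58115896 0.11723275]]
grip in tool [ 0.02987635 -0.00670739  0.18042299]
```

>>> move_arm([
  [0,0,0,1.5,-0.3,4,1],
  [0,0,0,3.0,-0.7,8,1],
  [0,0,0,3.0,-0.7,12,1],
  [0,0,0,3.0,-0.7,16,1],
  [0,0,0,3.0,-0.7,18,1],
  [0,0,0,3.0,-0.7,18,0],
  [0,0,0,3.0,-0.7,18,-1],
  [0,0,0,3.0,-0.7,18,-1],
  [0,0,0,3.0,-0.7,18,-1],
  [0,0,0,3.0,-0.7,18,-1],
])

```text
t: 2.65
eef_pos: [0.4926, 0.2242, 0.1519]
orientation: [[0.745, 0.668, -0.001], [0.668, -0.745, -0.0], [-0.001, -0.001, -1.0]]
force: [-1.7, -0.8, 6.4]
opening: 0.021
```

>>> move_arm([
  [0,0,0,0,0.3,0,-1],
  [0,0,0,-0.05,0.6,0,-1],
  [0,0,0,-0.1,0.9,0,-1],
  [0,0,0,-0.12,1.2,0,-1],
  [0,0,0,-0.12,1.25,0,-1],
  [0,0,0,-0.12,1.25,0,0],
  [0,0,0,-0.12,1.25,0,1],
  [0,0,0,-0.12,1.25,-5,1],
  [0,0,0,-0.12,1.25,-11,1],
  [0,0,0,-0.12,1.25,-17,1],
])

```text
t: 3.9
eef_pos: [0.4999, 0.2144, 0.3238]
orientation: [[0.744, 0.668, -0.001], [0.668, -0.744, -0.0], [-0.001, -0.001, -1.0]]
force: [0.9, 0.5, 0.6]
opening: 0.0852
```

Run:
```python
from h import *
s=robot.sense(); print(s['t'],np.round(s['eef_pos'],4),np.round(s['orientation'],3).tolist(),np.round(s['joint_pos'],1),s['force'])
im,d=save('wrist','w2.png')
cv2.imwrite('pics/w2c.png',cv2.resize(im[:330,150:600,::-1],None,fx=1.75,fy=1.75))
```

```text
3.9 [0.4999 0.2144 0.3238] [[0.744, 0.668, -0.001], [0.668, -0.744, -0.0], [-0.001, -0.001, -1.0]] [-17.9  15.4 -12.6 109.4   4.   55.7   9.7] [0.92417859 0.46966838 0.64785539]
```

View pics/w2c.png

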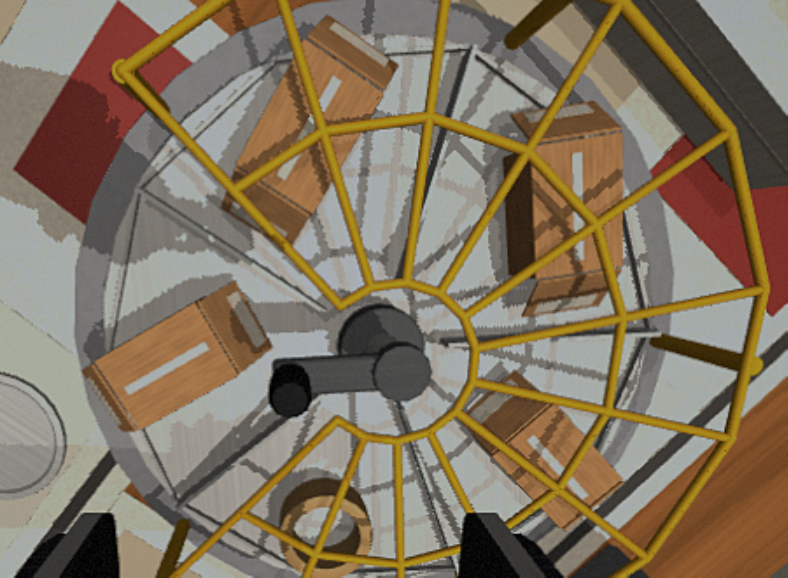

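```bash
cat >> h.py <<'E'
AX=np.array([.5495,.2585])
def carton_tops(im,d,s,zr=(.0805,.088)):
    P,C=cloud('wrist',im,d,st=s); hsv=cv2.cvtColor(C[None],cv2.COLOR_RGB2HSV)[0]
    m=np.zeros(d.shape,np.uint8); v,u=np.nonzero(d>0)
    ok=(P[:,2]>zr[0])&(P[:,2]<zr[1]); m[v[ok],u[ok]]=255   # height alone: label counts too
    m=cv2.morphologyEx(m,cv2.MORPH_OPEN,np.ones((3,3)))
    n,L,S,_=cv2.connectedComponentsWithStats(m); out=[]; Lp=L[v,u]
    for i in range(1,n):
        if S[i,4]<1200: continue
        Q=P[Lp==i]; (c,wh,a)=cv2.minAreaRect(Q[:,:2].astype(np.float32))
        if wh[0]<wh[1]: a+=90   # a = direction of length
        out.append((np.array(c),np.sort(wh)[::-1],a%180,np.median(Q[:,2])))
    return out
def yaw(s): R=np.array(s['orientation']); return np.degrees(np.arctan2(R[1,0],R[0,0]))
def delta(s,xyz,yw):
    R=np.array(s['orientation']); dy=(yw-yaw(s)+180)%360-180
    return np.round(np.r_[-np.radians(dy), 100*R.T@(np.array(xyz)-s['eef_pos'])],2)
E
python3 - <<'E'
from h import *
s=robot.sense(); im=cv2.cvtColor(cv2.imread('pics/w2.png'),4); d=np.load('pics/w2.npy')
for c,wh,a,z in carton_tops(im,d,s):
    r=c-AX; print(c.round(4),wh.round(3),round(a,1),z,'polar',np.hypot(*r).round(3),np.degrees(np.arctan2(r[1],r[0]))%360)
    if np.hypot(*r)<.2:
        for y in(a-90,a+90): print(y,delta(s,[*c,.18],y),delta(s,[*c,.052],y))
E
sed -i 's/zr=(.0805,.088)/zr=(.079,.090)/; s/m=cv2.morphologyEx(m,cv2.MORPH_OPEN/m=cv2.morphologyEx(m,cv2.MORPH_CLOSE,np.ones((3,3))); m=cv2.morphologyEx(m,cv2.MORPH_OPEN/' h.py
cat > loc.py <<'E'
from h import *
import sys
fn=sys.argv[1]; s=robot.sense(); im=cv2.cvtColor(cv2.imread(f'pics/{fn}.png'),4); d=np.load(f'pics/{fn}.npy')
P,C=cloud('wrist',im,d,st=s); k=(np.hypot(P[:,0]-.43,P[:,1]-.165)<.03); print(k.sum(),np.percentile(P[k,2],[10,50,90]) if k.sum() else 0)
for c,wh,a,z in carton_tops(im,d,s):
    r=c-AX; print(c.round(4),wh.round(3),round(a,1),z,'polar',np.hypot(*r).round(3),np.degrees(np.arctan2(r[1],r[0]))%360)
    if np.hypot(*r)<.2:
        for y in(a-90,a+90): print(y,delta(s,[*c,.18],y),delta(s,[*c,.052],y))
E
python3 loc.py w2
```

```text
10095 [0.09128858 0.40364859 0.42105315]
```

Run:
```python
from h import *
s=robot.sense(); print(s['t'],np.round(s['eef_pos'],4)); im=cv2.cvtColor(cv2.imread('pics/w2.png'),4); d=np.load('pics/w2.npy')
P,C=cloud('wrist',im,d,st=s)
for uv in [(236,210),(316,345//1)]: pass
u,v=int(165/1.75+150),int(375/1.75); print(u,v,d[v,u],world('wrist',[(u,v)],depth=[d[v,u]],st=s))
from h import *
m=(P[:,2]>.06)&(P[:,2]<.12); print(np.histogram(P[m,2],bins=12,range=(.06,.12)))
```

```text
3.95 [0.5041 0.2168 0.3325]
244 214 0.39120418 [[0.45500881 0.15248117 0.09199265]]
(array([1375, 2552, 2749, 2151, 2192, 1796, 9221, 5677, 5332,  423,  223,
        277]), array([0.06 , 0.065, 0.07 , 0.075, 0.08 , 0.085, 0.09 , 0.095, 0.1  ,
       0.105, 0.11 , 0.115, 0.12 ]))
```

```bash
sed -i 's/^fn=.*$/fn=sys.argv[1]; s=robot.sense(); im,d=save("wrist",fn+".png"); print(s["t"],np.round(s["eef_pos"],4),round(yaw(s),2),"j7",np.round(s["joint_pos"][6],1))/' loc.py; python3 loc.py w3
```

```text
3.95 [0.5041 0.2168 0.3325] 41.89 j7 9.7
10041 [0.08403012 0.40383088 0.42111877]
[0.6014 0.5448] [0.148 0.053] 180.0 0.08903291686862486 polar 0.291 79.73405789877884
[0.4068 0.3552] [0.065 0.048] 5.8 0.08420524645410235 polar 0.172 145.87349912130176
-84.20256567001343 [  2.2    1.79 -16.85  15.22] [  2.2    1.61 -16.9   28.01]
95.79743432998657 [ -0.94   1.79 -16.85  15.22] [ -0.94   1.61 -16.9   28.01]
[0.4045 0.3099] [0.074 0.033] 96.0 0.08436483788439786 polar 0.154 160.48096882442061
6.03205680847168 [  0.63  -1.41 -13.64  15.18] [  0.63  -1.59 -13.69  27.98]
186.03205680847168 [ -2.52  -1.41 -13.64  15.18] [ -2.52  -1.59 -13.69  27.98]
[0.5682 0.4315] [0.087 0.053] 50.1 0.08445312356347273 polar 0.174 83.81578498380476
-39.90108108520508 [  1.43  18.9  -11.76  15.47] [  1.43  18.72 -11.8   28.27]
140.09891891479492 [ -1.71  18.9  -11.76  15.47] [ -1.71  18.72 -11.8   28.27]
[0.4421 0.1428] [0.117 0.059] 74.3 0.0842381288865783 polar 0.158 227.1346105987139
-15.685012817382812 [ 1.   -9.77  1.31 15.12] [ 1.   -9.95  1.27 27.92]
164.3149871826172 [-2.14 -9.77  1.31 15.12] [-2.14 -9.95  1.27 27.92]
[0.6721 0.2912] [0.054 0.041] 5.1 0.08464785661105073 polar 0.127 14.934141636198646
-84.8908920288086 [ 2.21 17.26  5.62 15.51] [ 2.21 17.08  5.57 28.31]
95.1091079711914 [-0.93 17.26  5.62 15.51] [-0.93 17.08  5.57 28.31]
```

Run:
```python
s=open('h.py').read()
s=s.replace("        if wh[0]<wh[1]: a+=90","        Q=Q[abs(Q[:,2]-np.median(Q[:,2]))<.0015]; (c,wh,a)=cv2.minAreaRect(Q[:,:2].astype(np.float32))\n        for _ in range(2):  # trim stray points by percentiles along the rectangle's axes\n            e=np.array([np.cos(np.radians(a)),np.sin(np.radians(a))]); n_=np.array([-e[1],e[0]]); p=np.c_[Q[:,:2]@e,Q[:,:2]@n_]; lo,hi=np.percentile(p,[1.5,98.5],axis=0); Q=Q[((p>=lo)&(p<=hi)).all(1)]; (c,wh,a)=cv2.minAreaRect(Q[:,:2].astype(np.float32))\n        if wh[0]<wh[1]: a+=90")
open('h.py','w').write(s)
from h import *
s=robot.sense(); im=cv2.cvtColor(cv2.imread('pics/w3.png'),4); d=np.load('pics/w3.npy')
for c,wh,a,z in carton_tops(im,d,s):
    r=c-AX
    if c[1]<.2: print(c.round(4),wh.round(3),a,z,np.degrees(np.arctan2(r[1],r[0]))%360)
# by hand from w2c corners
f=lambda p:(p[0]/1.75+150,p[1]/1.75)
c=world('wrist',[f(p) for p in[(92,372),(205,293),(245,360),(132,430)]],z=.084,st=dict(s,eef_pos=np.array([.4999,.2144,.3238])))[:,:2]; print(c.round(4).tolist(),c.mean(0),cv2.minAreaRect(c.astype(np.float32)))
```

```text
[0.4447 0.1534] [0.082 0.052] 71.41627502441406 0.08128359711983518 225.08939676441423
[[0.4134, 0.1194], [0.4366, 0.2098], [0.4845, 0.1937], [0.4584, 0.1046]] [0.44823819 0.1568722 ] ((0.44750139117240906, 0.15721794962882996), (0.09483493119478226, 0.05049674212932587), 73.64657592773438)
```

>>> move_arm([
  [0,0,0.18,-2,0.2,3,1],
  [0,0,0.36,-4,0.4,6,1],
  [0,0,0.54,-6,0.6,9,1],
  [0,0,0.72,-8,0.75,12,1],
  [0,0,0.9,-8.7,0.75,15,1],
  [0,0,1.056,-8.7,0.75,15,1],
  [0,0,1.056,-8.7,0.75,17,1],
  [0,0,1.056,-8.7,0.75,21,1],
  [0,0,1.056,-8.7,0.75,25,1],
  [0,0,1.056,-8.7,0.75,28.4,1],
])

```text
t: 5.25
eef_pos: [0.4478, 0.1553, 0.043]
orientation: [[0.948, -0.319, 0.012], [-0.319, -0.948, 0.007], [0.01, -0.01, -1.0]]
force: [0.4, 0.4, 0.5]
opening: 0.0853
```

>>> move_arm([
  [0,0,0,0,0,0,1],
  [0,0,0,0,0,0,0],
  [0,0,0,0,0,0,-1],
  [0,0,0,0,0,0,-1],
  [0,0,0,0,0,0,-1],
  [0,0,0,0,0,-2,-1],
  [0,0,0,0,0,-5,-1],
  [0,0,0,0,0,-9,-1],
  [0,0,0,0,0,-13,-1],
  [0,0,0,0,0,-13,-1],
])

```text
t: 6.5
eef_pos: [0.4481, 0.1552, 0.1762]
orientation: [[0.948, -0.319, 0.02], [-0.319, -0.948, 0.01], [0.015, -0.016, -1.0]]
force: [-0.6, -0.3, -3.1]
opening: 0.0557
```

```bash
cat >> h.py <<'E'
from scipy.spatial.transform import Rotation as Ro
def delta(s,xyz,yw):
    """row (rotvec tool, shift cm) that takes the tool to xyz, pointing down, tool x at yaw yw"""
    R=np.array(s['orientation']); c,n=np.cos(np.radians(yw)),np.sin(np.radians(yw))
    Rd=np.array([[c,n,0],[n,-c,0],[0,0,-1.]])
    return np.round(np.r_[Ro.from_matrix(R.T@Rd).as_rotvec(),100*R.T@(np.array(xyz)-s['eef_pos'])],3).tolist()
E
cat > go.py <<'E'
from h import *
import sys
s=robot.sense(); a=[float(v) for v in sys.argv[1:]]
print(s['t'],np.round(s['eef_pos'],4),'yaw',round(yaw(s),2),'F',np.round(s['force'],1),'open',round(s['opening'],4),'j',np.round(s['joint_pos'],0).tolist())
for i in range(0,len(a),4): print(a[i:i+4],delta(s,a[i:i+3],a[i+3]))
E
python3 go.py .46 -.1165 .12 -90 .46 -.1165 .034 -90
```

```text
6.5 [0.4481 0.1552 0.1762] yaw -18.61 F [-0.6 -0.3 -3.1] open 0.0557 j [-26.0, 21.0, 1.0, 127.0, -1.0, 31.0, -42.0]
[0.46, -0.1165, 0.12, -90.0] [-0.023, -0.004, 1.246, 9.706, 25.456, 5.369]
[0.46, -0.1165, 0.034, -90.0] [-0.023, -0.004, 1.246, 9.573, 25.591, 13.967]
```

>>> move_arm([
  [-0.003,0,0.15,1,3,0,-1],
  [-0.006,0,0.3,2,6,0,-1],
  [-0.009,-0.001,0.45,3,9,0,-1],
  [-0.011,-0.001,0.6,4.5,12,0,-1],
  [-0.014,-0.002,0.75,6,15,1,-1],
  [-0.017,-0.003,0.9,7.5,18.5,2,-1],
  [-0.02,-0.003,1.05,8.7,22,3,-1],
  [-0.023,-0.004,1.2,9.7,25.5,5,-1],
  [-0.023,-0.004,1.246,9.7,25.5,9,-1],
  [-0.023,-0.004,1.246,9.6,25.6,13,-1],
])

```text
t: 7.75
eef_pos: [0.4597, -0.1173, 0.042]
orientation: [[-0.001, -1.0, -0.0], [-1.0, 0.001, -0.001], [0.001, 0.0, -1.0]]
force: [0.2, 0.3, -3.8]
opening: 0.0551
```

```bash
python3 - <<'E'
from h import *
s=robot.sense(); im,d=save('scene','s1.png'); im2,d2=save('side','s2.png')
a=im[170:330,60:380,::-1]; b=im2[150:310,300:560,::-1]
A=cv2.resize(a,(640,320));B=cv2.resize(b,(455,280)); I=np.zeros((600,640,3),np.uint8); I[:320]=A; I[320:600,:455]=B; cv2.imwrite('pics/s12.png',I)
E
python3 go.py .46 -.1165 .034 -90 .53 -.1165 .034 -90
```

```text
7.85 [ 0.4566 -0.1162  0.0401] yaw -90.02 F [-0.5 -0.1 -3.4] open 0.0553 j [1.0, 36.0, 10.0, 131.0, -25.0, 15.0, -57.0]
[0.46, -0.1165, 0.034, -90.0] [0.009, 0.002, -0.0, 0.028, -0.342, 0.602]
[0.53, -0.1165, 0.034, -90.0] [0.009, 0.002, -0.0, 0.025, -7.342, 0.541]
```

View pics/s12.png

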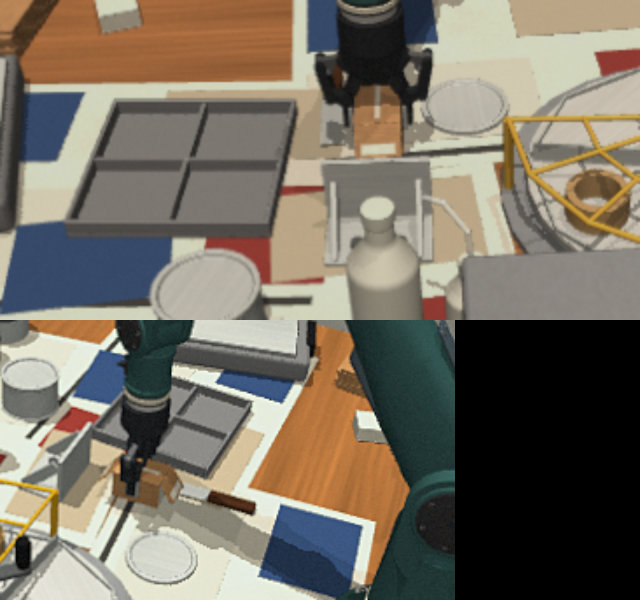

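>>> move_arm([
  [0.009,0.002,0,0,-1,0,-1],
  [0.009,0.002,0,0,-2,0,-1],
  [0.009,0.002,0,0,-3,0,-1],
  [0.009,0.002,0,0,-4,0,-1],
  [0.009,0.002,0,0,-5,0,-1],
  [0.009,0.002,0,0,-5.5,0,-1],
  [0.009,0.002,0,0,-5.8,0,-1],
  [0.009,0.002,0,0,-6.1,0,-1],
  [0.009,0.002,0,0,-6.3,0,-1],
  [0.009,0.002,0,0,-6.3,0,-1],
])

```text
t: 9.1
eef_pos: [0.5198, -0.1163, 0.0395]
orientation: [[-0.0, -1.0, 0.001], [-1.0, 0.0, 0.0], [-0.0, -0.001, -1.0]]
force: [0.4, 0.6, -3.4]
opening: 0.0556
```

>>> move_arm([
  [0,0,0,0,-0.1,0,-1],
  [0,0,0,0,-0.2,0,-1],
  [0,0,0,0,-0.3,0,-1],
  [0,0,0,0,-0.4,0,-1],
  [0,0,0,0,-0.5,0,-1],
  [0,0,0,0,-0.5,0,-1],
  [0,0,0,0,-0.6,0,-1],
  [0,0,0,0,-0.6,0,-1],
  [0,0,0,0,-0.6,0,-1],
  [0,0,0,0,-0.6,0,-1],
])

```text
t: 10.35
eef_pos: [0.5259, -0.1163, 0.0395]
orientation: [[-0.0, -1.0, 0.001], [-1.0, 0.0, -0.0], [0.0, -0.001, -1.0]]
force: [0.1, 0.3, -3.4]
opening: 0.0554
```

Run:
```python
from h import *
s=robot.sense(); print(s['force'],s['eef_pos'])
im,d=save('side','s3.png'); cv2.imwrite('pics/s3c.png',cv2.resize(im[190:270,320:440,::-1],None,fx=5,fy=5))
```

```text
[ 0.12094263  0.26539867 -3.35434658] [ 0.52593724 -0.11628718  0.03950265]
```

View pics/s3c.png

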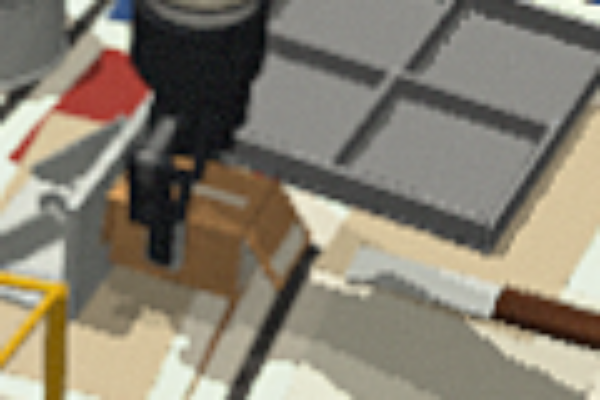

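>>> move_arm([
  [0,0,0,0,-0.1,0,-1],
  [0,0,0,0,-0.2,0,-1],
  [0,0,0,0,-0.3,0,-1],
  [0,0,0,0,-0.4,0,-1],
  [0,0,0,0,-0.5,0,-1],
  [0,0,0,0,-0.6,0,-1],
  [0,0,0,0,-0.6,0,-1],
  [0,0,0,0,-0.6,0,-1],
  [0,0,0,0,-0.6,0,-1],
  [0,0,0,0,-0.6,0,-1],
])

```text
t: 11.65
eef_pos: [0.5294, -0.1163, 0.0391]
orientation: [[-0.001, -1.0, -0.004], [-1.0, 0.001, 0.001], [-0.001, 0.004, -1.0]]
force: [-5.4, 0.0, -0.9]
opening: 0.0552
```

>>> move_arm([
  [0,0,0,0,-0.3,0,-1],
  [0,0,0,0,-0.5,0,-1],
  [0,0,0,0,-0.7,0,-1],
  [0,0,0,0,-0.9,0,-1],
  [0,0,0,0,-0.9,0,-1],
  [0,0,0,0,-0.9,0,-1],
  [0,0,0,0,-0.9,0,-1],
  [0,0,0,0,-0.9,0,-1],
  [0,0,0,0,-0.9,0,-1],
  [0,0,0,0,-0.9,0,-1],
])

```text
t: 12.9
eef_pos: [0.5291, -0.1161, 0.0377]
orientation: [[-0.005, -1.0, -0.02], [-1.0, 0.005, 0.004], [-0.004, 0.02, -1.0]]
force: [-13.5, -1.2, 0.9]
opening: 0.0556
```

>>> move_arm([
  [0,0,0,0,2,0,-1],
  [-0.02,0,0,0,5,-0.2,-1],
  [-0.02,0,-0.18,0,6.5,-0.5,-1],
  [-0.02,0,-0.36,0,6.5,-0.5,-1],
  [-0.02,0,-0.54,0,6.5,-0.5,-1],
  [-0.02,0,-0.72,0,6.5,-0.5,-1],
  [-0.02,0,-0.9,0,6.5,-0.5,-1],
  [-0.02,0,-1.08,0,6.5,-0.5,-1],
  [-0.01,0,-1.26,0,6.5,-0.5,-1],
  [0,0,-1.44,0,6.5,-0.5,-1],
])

```text
t: 14.15
eef_pos: [0.4663, -0.1159, 0.0443]
orientation: [[0.992, -0.129, -0.016], [-0.129, -0.992, 0.004], [-0.016, -0.002, -1.0]]
force: [0.3, 0.3, -3.1]
opening: 0.0552
```

```bash
python3 go.py .465 -.1165 .04 88 .52 -.1165 .04 90
```

```text
14.15 [ 0.4663 -0.1159  0.0443] yaw -7.42 F [ 0.3  0.3 -3.1] open 0.0552 j [13.0, 36.0, -5.0, 129.0, 10.0, 16.0, -9.0]
[0.465, -0.1165, 0.04, 88.0] [-0.015, 0.011, -1.665, -0.112, 0.075, 0.429]
[0.52, -0.1165, 0.04, 90.0] [-0.015, 0.01, -1.7, 5.341, -0.635, 0.342]
```

>>> move_arm([
  [0,0,-0.18,0,0,0.4,-1],
  [0,0,-0.36,0,0,0.4,-1],
  [0,0,-0.54,0,0,0.4,-1],
  [0,0,-0.72,0,0,0.4,-1],
  [-0.005,0.005,-0.9,0,0,0.4,-1],
  [-0.01,0.01,-1.08,0,0,0.4,-1],
  [-0.01,0.01,-1.26,0,0,0.4,-1],
  [-0.015,0.01,-1.44,0,0,0.4,-1],
  [-0.015,0.01,-1.6,0,0,0.4,-1],
  [-0.015,0.01,-1.7,1.5,-0.2,0.4,-1],
])

```text
t: 15.4
eef_pos: [0.4813, -0.1163, 0.04]
orientation: [[-0.002, 1.0, -0.0], [1.0, 0.002, -0.0], [-0.0, -0.0, -1.0]]
force: [-0.1, 0.2, -2.0]
opening: 0.0553
```

```bash
python3 go.py .52 -.1165 .04 90 .525 -.1165 .04 90
```

```text
15.4 [ 0.4813 -0.1163  0.04  ] yaw 90.14 F [-0.1  0.2 -2. ] open 0.0553 j [29.0, 39.0, -28.0, 127.0, 46.0, 24.0, 53.0]
[0.52, -0.1165, 0.04, 90.0] [-0.0, 0.0, 0.002, -0.025, 3.873, 0.003]
[0.525, -0.1165, 0.04, 90.0] [-0.0, 0.0, 0.002, -0.026, 4.373, 0.003]
```

>>> move_arm([
  [0,0,0,0,1.3,0,-1],
  [0,0,0,0,2.6,0,-1],
  [0,0,0,0,3.6,0,-1],
  [0,0,0,0,4.0,0,-1],
  [0,0,0,0,4.4,0,-1],
  [0,0,0,0,4.7,0,-1],
  [0,0,0,0,4.9,0,-1],
  [0,0,0,0,5.1,0,-1],
  [0,0,0,0,5.3,0,-1],
  [0,0,0,0,5.3,0,-1],
])

```text
t: 16.65
eef_pos: [0.5211, -0.1172, 0.0374]
orientation: [[0.0, 1.0, -0.024], [1.0, -0.001, -0.004], [-0.004, -0.024, -1.0]]
force: [-15.3, 1.6, -0.1]
opening: 0.0556
```

>>> move_arm([
  [0,0,0,0,0,0,-1],
  [0.01,0,0,0,-2,0,-1],
  [0.02,0,0,0,-4,-1,-1],
  [0.024,0,0,0,-4,-5,-1],
  [0.024,0.0,0,-4,-3,-9,-1],
  [0.024,0.0,0,-8,-2,-10,-1],
  [0.024,0.0,0.02,-12,0,-10,-1],
  [0.024,0.0,0.05,-16,1.4,-10,-1],
  [0.024,0.0,0.05,-17.5,1.4,-10,-1],
  [0.024,0,0.05,-17.5,1.4,-10,-1],
])

```text
t: 17.9
eef_pos: [0.536, -0.2928, 0.1377]
orientation: [[0.053, 0.997, -0.049], [0.999, -0.053, -0.003], [-0.006, -0.049, -0.999]]
force: [0.7, 0.2, -4.1]
opening: 0.0554
```

```bash
python3 go.py .535 -.292 .05 87 .535 -.292 .016 87
python3 - <<'E'
from h import *
im,d=save('side','s4.png'); im2,d2=save('scene','s5.png')
cv2.imwrite('pics/s45.png',np.hstack([cv2.resize(im[130:230,320:420,::-1],(380,380)),cv2.resize(im2[170:290,90:210,::-1],(380,380))]))
E
```

```text
17.9 [ 0.536  -0.2928  0.1377] yaw 86.98 F [ 0.7  0.2 -4.1] open 0.0554 j [50.0, 38.0, -38.0, 108.0, 33.0, 48.0, 81.0]
[0.535, -0.292, 0.05, 87.0] [-0.049, 0.006, -0.0, 0.127, 0.322, 8.767]
[0.535, -0.292, 0.016, 87.0] [-0.049, 0.006, -0.0, 0.147, 0.489, 12.163]
```

View pics/s45.png

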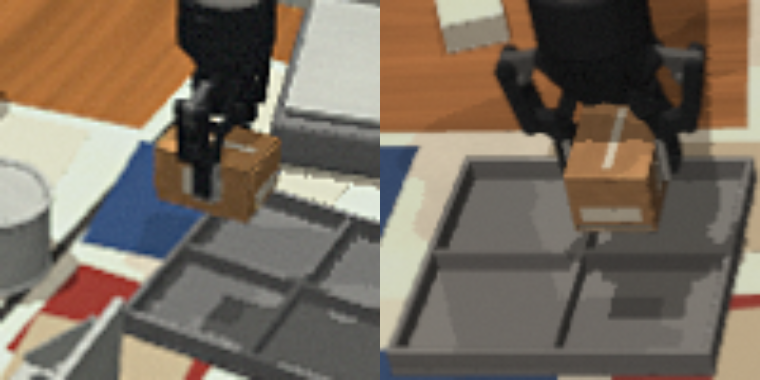

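>>> move_arm([
  [-0.02,0.003,0,0.05,0.1,3,-1],
  [-0.04,0.006,0,0.1,0.3,7,-1],
  [-0.049,0.006,0,0.13,0.4,9,-1],
  [-0.049,0.006,0,0.14,0.45,11,-1],
  [-0.049,0.006,0,0.15,0.5,12.1,-1],
  [-0.049,0.006,0,0.15,0.5,12.1,-1],
  [-0.049,0.006,0,0.15,0.5,12.1,0.5],
  [-0.049,0.006,0,0.15,0.5,12.1,0.5],
  [-0.049,0.006,0,0.15,0.4,10,0.5],
  [-0.049,0.006,0,0.1,0.2,5,0.5],
])

```text
t: 19.25
eef_pos: [0.5348, -0.2886, 0.088]
orientation: [[0.048, 0.999, -0.003], [0.999, -0.048, 0.003], [0.003, -0.003, -1.0]]
force: [0.7, -0.7, 0.3]
opening: 0.0639
```

>>> move_arm([
  [0,0,0,0,-1,-6,1],
  [0,0,0,0,-2,-10,1],
  [0,0,0,0,-3,-14,1],
  [0,0,0,0,-4,-16,1],
  [0,0,0,0,-4,-18,1],
  [0,0,0,0,-4,-18,1],
  [0,0,0,0,-4,-18,1],
  [0,0,0,0,-4,-18,1],
  [0,0,0,0,-4,-18,1],
  [0,0,0,0,-4,-18,1],
])

```text
t: 20.5
eef_pos: [0.4954, -0.287, 0.2676]
orientation: [[0.048, 0.999, -0.004], [0.999, -0.048, 0.004], [0.004, -0.004, -1.0]]
force: [-0.6, -0.8, -0.6]
opening: 0.0857
```

```bash
cat > tray.py <<'E'
from h import *
import sys
s=robot.sense(); im,d=save('wrist',sys.argv[1]+'.png'); print(s['t'],np.round(s['eef_pos'],4),yaw(s))
P,C=cloud('wrist',im,d,st=s); m=(P[:,0]>.34)&(P[:,0]<.64)&(P[:,1]>-.5)&(P[:,1]<-.2)
t=P[m&(abs(P[:,2]-.026)<.004)]; print('walls',len(t),np.median(t[:,2]),cv2.minAreaRect(t[:,:2].astype(np.float32)))
k=P[m&(P[:,2]>.045)&(P[:,2]<.066)]; print('tops',len(k)); g=cv2.minAreaRect(k[:,:2].astype(np.float32)) if len(k) else 0; print(g,np.median(k[:,2]) if len(k) else 0)
E
python3 tray.py w4; python3 -c "
import cv2;cv2.imwrite('pics/w4c.png',cv2.imread('pics/w4.png'))"
```

```text
20.5 [ 0.4954 -0.287   0.2676] 87.24506637169011
walls 6196 0.02531127527239696 ((0.47658026218414307, -0.35012805461883545), (0.23375748097896576, 0.2281927615404129), 86.18038177490234)
tops 3688
((0.5406460165977478, -0.28859150409698486), (0.05613677203655243, 0.08595682680606842), 87.08940887451172) 0.056501240211984494
```

View pics/w4.png

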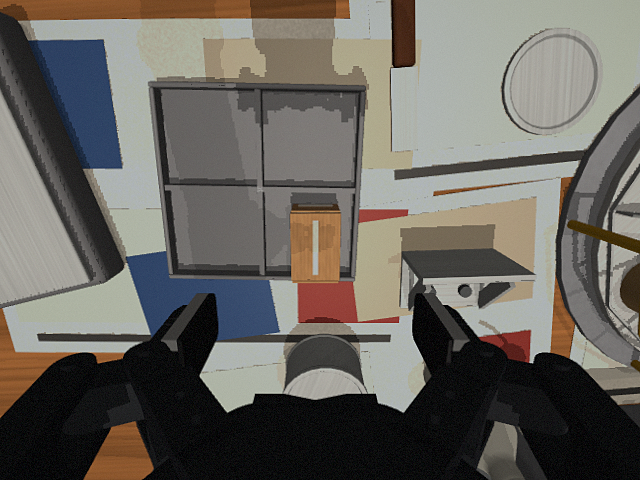

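Carton 1 is packed at about (60,66) mm in the tray frame with both flaps shut. The tray refit gives centre (0.4766,-0.350) and yaw -3.8°. Next is the crank, turning 72°.

>>> move_arm([
  [0,0,0.08,5,-0.2,-2,1],
  [0,0,0.16,10,-0.4,-4,1],
  [0,0,0.24,15,-0.6,-5,1],
  [0,0,0.32,20,-0.8,-5,1],
  [0,0,0.4,25,-1,-5,1],
  [0,0,0.48,30,-1.2,-5,1],
  [0,0,0.56,35,-1.4,-5,1],
  [0,0,0.64,40,-1.6,-5,1],
  [0,0,0.72,45,-1.8,-5,1],
  [0,0,0.79,50.1,-2,-5,1],
])

```text
t: 21.8
eef_pos: [0.4997, 0.2156, 0.3197]
orientation: [[0.745, 0.667, -0.003], [0.667, -0.745, 0.003], [-0.0, -0.005, -1.0]]
force: [0.5, -0.9, 0.4]
opening: 0.0851
```

```bash
sed -i 's/^AX=.*/AX=np.array([.5484,.2577])/' h.py; python3 go.py .4998 .2144 .25 42 .4998 .2144 .15 42
python3 - <<'E'
import numpy as np
# arc rows in tool axes at yaw 42
a=np.radians(221.7); y=np.radians(42); X=np.array([np.cos(y),np.sin(y)]);Y=np.array([np.sin(y),-np.cos(y)])
for t in(72,144,216): 
  pass
p=lambda a:np.array([np.cos(a),np.sin(a)])*6.5
for i in range(1,11):
  q=p(a+np.radians(7.2*i))-p(a); print(np.round([q@X,q@Y],1).tolist(),end=' ')
E
```

```text
21.8 [0.4997 0.2156 0.3197] yaw 41.83 F [ 0.5 -0.9  0.4] open 0.0851 j [7.0, 20.0, -45.0, 109.0, 16.0, 58.0, -3.0]
[0.4998, 0.2144, 0.25, 42.0] [-0.005, 0.0, -0.003, -0.07, 0.125, 6.97]
[0.4998, 0.2144, 0.15, 42.0] [-0.005, 0.0, -0.003, -0.07, 0.171, 16.969]
[0.0, 0.8] [0.2, 1.6] [0.4, 2.4] [0.8, 3.1] [1.2, 3.8] [1.7, 4.5] [2.3, 5.0] [3.0, 5.5] [3.7, 5.9] [4.5, 6.2]
```

>>> move_arm([
  [-0.005,0,0,-0.05,0.15,4,1],
  [-0.005,0,0,-0.05,0.15,9,1],
  [-0.005,0,0,-0.05,0.15,13,1],
  [-0.005,0,0,-0.05,0.15,16,1],
  [-0.005,0,0,-0.05,0.15,17,1],
  [-0.005,0,0,-0.05,0.15,17,0],
  [-0.005,0,0,-0.05,0.15,17,-1],
  [-0.005,0,0,-0.05,0.15,17,-1],
  [-0.005,0,0,-0.05,0.15,17,-1],
  [-0.005,0,0,-0.05,0.15,17,-1],
])

```text
t: 23.05
eef_pos: [0.5001, 0.2146, 0.151]
orientation: [[0.745, 0.667, 0.001], [0.667, -0.745, -0.001], [0.0, 0.002, -1.0]]
force: [-2.2, -0.9, 5.3]
opening: 0.021
```

>>> move_arm([
  [0,0,0,0,0.8,0,-1],
  [0,0,0,0.2,1.6,0,-1],
  [0,0,0,0.4,2.4,0,-1],
  [0,0,0,0.8,3.1,0,-1],
  [0,0,0,1.2,3.8,0,-1],
  [0,0,0,1.7,4.5,0,-1],
  [0,0,0,2.3,5.0,0,-1],
  [0,0,0,3.0,5.5,0,-1],
  [0,0,0,3.7,5.9,0,-1],
  [0,0,0,4.5,6.2,0,-1],
])

```text
t: 24.3
eef_pos: [0.5725, 0.2015, 0.1511]
orientation: [[0.744, 0.668, -0.003], [0.668, -0.744, 0.003], [0.0, -0.004, -1.0]]
force: [-5.7, 7.0, -0.7]
opening: 0.0217
```

>>> move_arm([
  [0,0,0,0,0,0,-1],
  [0,0,0,0,0,0,0],
  [0,0,0,0,0,0,1],
  [0,0,0,0,0,0,1],
  [0,0,0,-0.5,-1,-5,1],
  [0,0,0,-2,-3,-10,1],
  [0,0,0,-4,-5,-15,1],
  [0,0,0,-5.5,-6.5,-18,1],
  [0,0,0,-5.5,-6.5,-18,1],
  [0,0,0,-5.5,-6.5,-18,1],
])

```text
t: 25.55
eef_pos: [0.4888, 0.2116, 0.3308]
orientation: [[0.745, 0.667, -0.003], [0.667, -0.745, 0.002], [-0.001, -0.003, -1.0]]
force: [-0.5, -0.5, 0.4]
opening: 0.0853
```

```bash
python3 loc.py w5
```

```text
25.55 [0.4888 0.2116 0.3308] 41.84 j7 -2.9
17035 [0.0846558  0.40044124 0.42008219]
[0.5982 0.5198] [0.144 0.002] 179.9 0.0868857324280854 polar 0.267 79.23776440710529
[0.3977 0.312 ] [0.051 0.042] 124.1 0.08447425762069175 polar 0.16 160.17038185576016
34.05206298828125 [-0.003, 0.001, 0.136, -0.074, -13.509, 15.12] [-0.003, 0.001, 0.136, -0.062, -13.469, 27.92]
214.05206298828125 [-0.002, -0.005, -3.006, -0.074, -13.509, 15.12] [-0.002, -0.005, -3.006, -0.062, -13.469, 27.92]
[0.5694 0.4261] [0.042 0.035] 69.8 0.08473097593141832 polar 0.17 82.89617976079867
-20.235122680664062 [-0.002, 0.003, 1.083, 20.328, -10.556, 15.092] [-0.002, 0.003, 1.083, 20.34, -10.516, 27.892]
159.76487731933594 [-0.003, -0.003, -2.058, 20.328, -10.556, 15.092] [-0.003, -0.003, -2.058, 20.34, -10.516, 27.892]
[0.5578 0.3815] [0.042 0.038] 170.0 0.08467958943904996 polar 0.124 85.68220591135481
80.01219177246094 [-0.003, -0.0, -0.666, 16.486, -8.011, 15.088] [-0.003, -0.0, -0.666, 16.498, -7.97, 27.888]
260.01219177246094 [-0.0, 0.004, 2.475, 16.486, -8.011, 15.088] [-0.0, 0.004, 2.475, 16.498, -7.97, 27.888]
[0.4448 0.1523] [0.083 0.052] 172.3 0.08438951094875508 polar 0.148 225.4913743747606
82.3472900390625 [-0.003, -0.0, -0.707, -7.224, 1.532, 15.08] [-0.003, -0.0, -0.707, -7.212, 1.572, 27.88]
262.3472900390625 [-0.0, 0.004, 2.435, -7.224, 1.532, 15.08] [-0.0, 0.004, 2.435, -7.212, 1.572, 27.88]
```

View pics/w5.png

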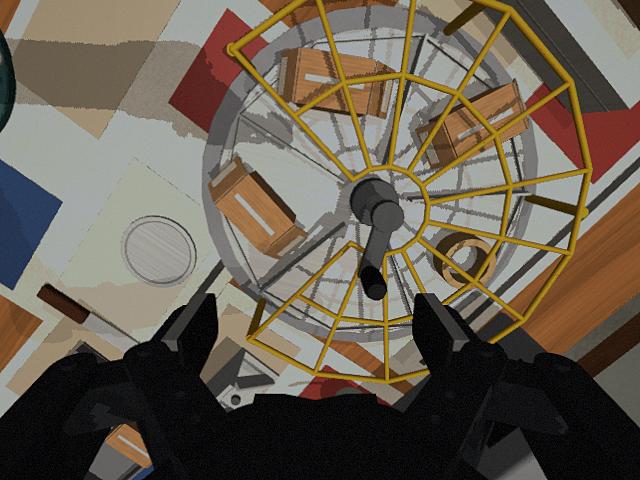

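>>> move_arm([
  [0,0,-0.18,-2,0.4,4,1],
  [0,0,-0.36,-4,0.8,8,1],
  [0,0,-0.54,-6,1.2,12,1],
  [0,0,-0.7,-7.2,1.5,14,1],
  [-0.003,0,-0.707,-7.2,1.55,15,1],
  [-0.003,0,-0.707,-7.2,1.55,16,1],
  [-0.003,0,-0.707,-7.2,1.55,20,1],
  [-0.003,0,-0.707,-7.2,1.55,24,1],
  [-0.003,0,-0.707,-7.2,1.55,27,1],
  [-0.003,0,-0.707,-7.2,1.57,28,1],
])

```text
t: 26.85
eef_pos: [0.4448, 0.1531, 0.0491]
orientation: [[0.133, 0.991, -0.002], [0.991, -0.133, -0.0], [-0.0, -0.002, -1.0]]
force: [-0.1, -0.9, -0.0]
opening: 0.0853
```

>>> move_arm([
  [0,0,0,0,0,0,1],
  [0,0,0,0,0,0,0],
  [0,0,0,0,0,0,-1],
  [0,0,0,0,0,0,-1],
  [0,0,0,0,0,0,-1],
  [0,0,0,0,0,-2,-1],
  [0,0,0,0,0,-5,-1],
  [0,0,0,0,0,-9,-1],
  [0,0,0,0,0,-13,-1],
  [0,0,0,0,0,-13,-1],
])

```text
t: 28.1
eef_pos: [0.4467, 0.1537, 0.1817]
orientation: [[0.135, 0.991, 0.004], [0.991, -0.135, 0.002], [0.002, 0.004, -1.0]]
force: [-1.0, 0.5, -2.9]
opening: 0.0551
```

```bash
python3 go.py .465 -.1165 .12 90 .465 -.1165 .04 90
```

```text
28.1 [0.4467 0.1537 0.1817] yaw 82.26 F [-1.   0.5 -2.9] open 0.0551 j [14.0, 27.0, -50.0, 125.0, 32.0, 41.0, 24.0]
[0.465, -0.1165, 0.12, 90.0] [0.004, -0.002, -0.135, -26.546, 5.425, 6.128]
[0.465, -0.1165, 0.04, 90.0] [0.004, -0.002, -0.135, -26.564, 5.396, 14.128]
```

>>> move_arm([
  [0,0,-0.02,-3,0.6,0,-1],
  [0,0,-0.04,-6,1.2,0,-1],
  [0,0,-0.06,-9,1.8,0,-1],
  [0,0,-0.08,-12.5,2.5,0,-1],
  [0,0,-0.1,-16,3.3,1,-1],
  [0,0,-0.12,-19.5,4,3,-1],
  [0,0,-0.135,-23,4.7,5,-1],
  [0.004,0,-0.135,-25.5,5.2,8,-1],
  [0.004,0,-0.135,-26.55,5.4,11,-1],
  [0.004,0,-0.135,-26.55,5.4,13.5,-1],
])

```text
t: 29.35
eef_pos: [0.4633, -0.1181, 0.0439]
orientation: [[0.003, 1.0, -0.003], [1.0, -0.003, 0.002], [0.002, -0.003, -1.0]]
force: [0.7, 1.1, -1.3]
opening: 0.0554
```

```bash
python3 go.py .515 -.1165 .046 90 .535 -.1165 .046 90
```

```text
29.35 [ 0.4633 -0.1181  0.0439] yaw 89.82 F [ 0.7  1.1 -1.3] open 0.0554 j [35.0, 40.0, -36.0, 129.0, 54.0, 28.0, 45.0]
[0.515, -0.1165, 0.046, 90.0] [-0.003, -0.002, -0.003, 0.176, 5.166, -0.222]
[0.535, -0.1165, 0.046, 90.0] [-0.003, -0.002, -0.003, 0.183, 7.166, -0.228]
```

>>> move_arm([
  [0,0,0,0.1,1.3,-0.2,-1],
  [0,0,0,0.15,2.6,-0.2,-1],
  [0,0,0,0.15,3.9,-0.2,-1],
  [0,0,0,0.15,5.0,-0.2,-1],
  [0,0,0,0.15,5.5,-0.2,-1],
  [0,0,0,0.15,5.8,-0.2,-1],
  [0,0,0,0.15,6.1,-0.2,-1],
  [0,0,0,0.15,6.4,-0.2,-1],
  [0,0,0,0.15,6.7,-0.2,-1],
  [0,0,0,0.15,6.7,-0.2,-1],
])

```text
t: 30.6
eef_pos: [0.5262, -0.1172, 0.0448]
orientation: [[0.004, 1.0, -0.011], [1.0, -0.004, 0.0], [0.0, -0.011, -1.0]]
force: [-6.3, 0.5, -1.3]
opening: 0.0552
```

Contact at about 0.525. I'll press harder, then back off and turn.

>>> move_arm([
  [0,0,0,0,0.3,0,-1],
  [0,0,0,0,0.6,0,-1],
  [0,0,0,0,0.8,0,-1],
  [0,0,0,0,0.8,0,-1],
  [0,0,0,0,0.8,0,-1],
  [0,0,0,0,0.8,0,-1],
  [0,0,0,0,0.8,0,-1],
  [0,0,0,0,0.8,0,-1],
  [0,0,0,0,0.8,0,-1],
  [0,0,0,0,0.8,0,-1],
])

```text
t: 31.85
eef_pos: [0.5259, -0.1182, 0.0429]
orientation: [[0.006, 1.0, -0.026], [1.0, -0.006, -0.002], [-0.003, -0.026, -1.0]]
force: [-11.0, 0.1, -0.6]
opening: 0.0554
```

>>> move_arm([
  [0,0,0,0,-2,0,-1],
  [-0.02,0,0,0,-5,-0.2,-1],
  [-0.02,0,0.18,0,-6.2,-0.3,-1],
  [-0.02,0,0.36,0,-6.2,-0.3,-1],
  [-0.02,0,0.54,0,-6.2,-0.3,-1],
  [-0.02,0,0.72,0,-6.2,-0.3,-1],
  [-0.02,0,0.9,0,-6.2,-0.3,-1],
  [-0.02,0,1.08,0,-6.2,-0.3,-1],
  [-0.02,0,1.26,0,-6.2,-0.3,-1],
  [-0.02,0,1.44,0,-6.2,-0.3,-1],
])

```text
t: 33.1
eef_pos: [0.4658, -0.1173, 0.0478]
orientation: [[0.993, 0.12, -0.01], [0.12, -0.993, -0.014], [-0.011, 0.013, -1.0]]
force: [-0.3, 0.7, -2.5]
opening: 0.055
```

```bash
python3 go.py .465 -.1165 .046 -90
```

```text
33.1 [ 0.4658 -0.1173  0.0478] yaw 6.89 F [-0.3  0.7 -2.5] open 0.055 j [20.0, 36.0, -15.0, 129.0, 31.0, 19.0, -16.0]
[0.465, -0.1165, 0.046, -90.0] [0.019, -0.002, 1.691, -0.066, -0.094, 0.181]
```

>>> move_arm([
  [0.003,0,0.18,0,0,0.1,-1],
  [0.005,0,0.36,0,0,0.15,-1],
  [0.007,0,0.54,0,0,0.2,-1],
  [0.01,0,0.72,0,0,0.2,-1],
  [0.012,0,0.9,0,0,0.2,-1],
  [0.014,0,1.08,0,0,0.2,-1],
  [0.016,0,1.26,0,0,0.2,-1],
  [0.018,0,1.44,0,0,0.2,-1],
  [0.019,-0.002,1.61,0,0,0.2,-1],
  [0.019,-0.002,1.69,0,0,0.2,-1],
])

```text
t: 34.35
eef_pos: [0.4676, -0.1169, 0.046]
orientation: [[0.0, -1.0, 0.003], [-1.0, -0.0, -0.0], [0.0, -0.003, -1.0]]
force: [0.3, -0.1, -3.2]
opening: 0.0553
```

>>> move_arm([
  [0,0,0,0,-1.3,0,-1],
  [0,0,0,0,-2.6,0,-1],
  [0,0,0,0,-3.9,0,-1],
  [0,0,0,0,-5.0,0,-1],
  [0,0,0,0,-5.3,0,-1],
  [0,0,0,0,-5.6,0,-1],
  [0,0,0,0,-5.9,0,-1],
  [0,0,0,0,-6.2,0,-1],
  [0,0,0,0,-6.4,0,-1],
  [0,0,0,0,-6.4,0,-1],
])

```text
t: 35.6
eef_pos: [0.5245, -0.1168, 0.0451]
orientation: [[-0.002, -1.0, -0.01], [-1.0, 0.002, 0.001], [-0.001, 0.01, -1.0]]
force: [-9.0, -0.8, 0.1]
opening: 0.0552
```

>>> move_arm([
  [0,0,0,0,-0.3,0,-1],
  [0,0,0,0,-0.6,0,-1],
  [0,0,0,0,-0.6,0,-1],
  [0,0,0,0,-0.6,0,-1],
  [0,0,0,0,-0.6,0,-1],
  [0,0,0,0,-0.6,0,-1],
  [0,0,0,0,1,0,-1],
  [0,0,0,0,3.5,-0.5,-1],
  [0,0,0,0,4,-5,-1],
  [0,0,0,0,4,-10,-1],
])

```text
t: 36.85
eef_pos: [0.4854, -0.1168, 0.1463]
orientation: [[-0.002, -1.0, -0.009], [-1.0, 0.002, 0.001], [-0.001, 0.009, -1.0]]
force: [1.7, -0.2, -2.5]
opening: 0.0552
```

```bash
python3 go.py .528 -.4106 .14 -93.8 .528 -.4106 .022 -93.8
```

```text
36.85 [ 0.4854 -0.1168  0.1463] yaw -90.1 F [ 1.7 -0.2 -2.5] open 0.0552 j [2.0, 26.0, 8.0, 125.0, -7.0, 30.0, -75.0]
[0.528, -0.4106, 0.14, -93.8] [0.009, 0.001, 0.065, 29.371, -4.319, 0.556]
[0.528, -0.4106, 0.022, -93.8] [0.009, 0.001, 0.065, 29.385, -4.428, 12.355]
```

>>> move_arm([
  [0,0,0,3,-0.5,0,-1],
  [0,0,0.01,7,-1,0,-1],
  [0,0,0.02,11,-1.6,0,-1],
  [0,0,0.03,15,-2.2,0,-1],
  [0,0,0.04,19,-2.8,0,-1],
  [0.005,0,0.05,23,-3.4,0,-1],
  [0.009,0,0.06,26.5,-3.9,0,-1],
  [0.009,0.001,0.065,29,-4.3,0.5,-1],
  [0.009,0.001,0.065,29.37,-4.3,3,-1],
  [0.009,0.001,0.065,29.37,-4.35,6,-1],
])

```text
t: 38.1
eef_pos: [0.5291, -0.4124, 0.0858]
orientation: [[-0.067, -0.998, 0.004], [-0.998, 0.067, -0.003], [0.003, -0.004, -1.0]]
force: [-0.1, 0.1, -2.9]
opening: 0.055
```

```bash
python3 go.py .528 -.4106 .022 -93.8
```

```text
38.1 [ 0.5291 -0.4124  0.0858] yaw -93.86 F [-0.1  0.1 -2.9] open 0.055 j [29.0, 40.0, 7.0, 105.0, -8.0, 35.0, -53.0]
[0.528, -0.4106, 0.022, -93.8] [-0.004, -0.003, -0.001, -0.191, 0.15, 6.383]
```

>>> move_arm([
  [0,0,0,-0.1,0.1,2,-1],
  [-0.004,-0.003,0,-0.19,0.15,4,-1],
  [-0.004,-0.003,0,-0.19,0.15,5.5,-1],
  [-0.004,-0.003,0,-0.19,0.15,6.3,-1],
  [-0.004,-0.003,0,-0.19,0.15,6.3,-1],
  [-0.004,-0.003,0,-0.19,0.15,6.3,0.5],
  [-0.004,-0.003,0,-0.19,0.15,6.3,0.5],
  [-0.004,-0.003,0,-0.19,0.15,5,0.5],
  [-0.004,-0.003,0,-0.19,0.15,0,0.5],
  [-0.004,-0.003,0,-0.19,0.15,-6,0.5],
])

```text
t: 39.35
eef_pos: [0.527, -0.4098, 0.1471]
orientation: [[-0.067, -0.998, -0.001], [-0.998, 0.067, 0.001], [-0.001, 0.001, -1.0]]
force: [0.8, -0.9, 0.9]
opening: 0.0643
```

>>> move_arm([
  [0,0,0,0,0,-5,1],
  [0,0,0,-1,1,-10,1],
  [0,0,0,-2,3,-13,1],
  [0,0,0,-4,5,-13,1],
  [0,0,0,-6,6,-13,1],
  [0,0,0,-6,6,-13,1],
  [0,0,0,-6,6,-13,1],
  [0,0,0,-6,6,-13,1],
  [0,0,0,-6,6,-13,1],
  [0,0,0,-6,6,-13,1],
])

```text
t: 40.6
eef_pos: [0.4714, -0.3463, 0.277]
orientation: [[-0.068, -0.998, -0.001], [-0.998, 0.068, 0.001], [-0.001, 0.001, -1.0]]
force: [0.9, -0.2, 0.1]
opening: 0.0856
```

```bash
cat > tray.py <<'E'
from h import *
import sys
s=robot.sense(); im,d=save('wrist',sys.argv[1]+'.png'); print(s['t'],np.round(s['eef_pos'],4),yaw(s))
c0=np.array([.4766,-.3501]);a0=np.radians(-3.8);T=np.array([[np.cos(a0),np.sin(a0)],[-np.sin(a0),np.cos(a0)]])
P,C=cloud('wrist',im,d,st=s); q=(P[:,:2]-c0)@T.T; m=(abs(q)<.125).all(1)
for sx in(1,-1):
  for sy in(1,-1):
    k=m&(q[:,0]*sx>0)&(q[:,1]*sy>0)&(P[:,2]>.045)&(P[:,2]<.075)
    if k.sum()>150: c,w,a=cv2.minAreaRect(q[k].astype(np.float32)); print((sx,sy),k.sum(),np.round(c,4),np.round(w,3),round(a,1),'z',np.round(np.percentile(P[k,2],[5,50,95]),4))
f=P[m&(P[:,2]>.045)];
E
python3 tray.py w6; python3 go.py .574 .198 .27 -42 .574 .198 .27 42
python3 -c "
from h import *
s=dict(robot.sense()); s['eef_pos']=np.array([.4888,.2116,.3308]); y=np.radians(41.84); s['orientation']=np.array([[np.cos(y),np.sin(y),-.003],[np.sin(y),-np.cos(y),.002],[-.001,-.003,-1]])
g=world('wrist',[(376,287)],z=.183,st=s)[0,:2]; r=g-AX; print(g,np.hypot(*r),np.degrees(np.arctan2(r[1],r[0]))%360)"
```

```text
40.6 [ 0.4714 -0.3463  0.277 ] -93.88457915710002
(1, 1) 4406 [0.0604 0.066 ] [0.085 0.056] 0.8 z [0.0547 0.0563 0.0577]
(1, -1) 4371 [ 0.0588 -0.0337] [0.057 0.084] 90.0 z [0.0549 0.0564 0.0577]
40.65 [ 0.4713 -0.3462  0.277 ] yaw -93.88 F [-0.4  0.5 -0.2] open 0.085 j [24.0, 21.0, 10.0, 108.0, -5.0, 51.0, -57.0]
[0.574, 0.198, 0.27, -42.0] [0.001, 0.001, -0.906, -54.992, -6.559, 0.73]
[0.574, 0.198, 0.27, 42.0] [-0.0, 0.002, -2.372, -54.992, -6.559, 0.73]
[0.57425106 0.2038218 ] 0.05975899402615683 295.6319495028142
```

>>> move_arm([
  [0,0,-0.15,-5,-0.6,0,1],
  [0,0,-0.3,-10,-1.2,0,1],
  [0,0,-0.45,-15.5,-1.8,0,1],
  [0,0,-0.6,-21,-2.5,0,1],
  [0,0,-0.75,-27,-3.2,0,1],
  [0,0,-0.9,-33,-3.9,0,1],
  [0,0,-1.05,-39,-4.6,0,1],
  [0,0,-1.2,-45,-5.3,0,1],
  [0,0,-1.35,-50.5,-6,0,1],
  [0,0,-1.5,-55.4,-6.5,0,1],
])

```text
t: 41.9
eef_pos: [0.5741, 0.2044, 0.2774]
orientation: [[0.991, -0.132, -0.001], [-0.132, -0.991, 0.001], [-0.001, -0.001, -1.0]]
force: [0.4, 0.4, 0.2]
opening: 0.085
```

```bash
python3 go.py .5745 .2 .151 42
python3 - <<'E'
import numpy as np
for a0 in(294,):
  a=np.radians(a0); y=np.radians(42); X=np.array([np.cos(y),np.sin(y)]);Y=np.array([np.sin(y),-np.cos(y)])
  p=lambda a:np.array([np.cos(a),np.sin(a)])*6.5
  for i in range(1,11):
    q=p(a+np.radians(7.2*i))-p(a); print(np.round([q@X,q@Y],1).tolist(),end=' ')
E
```

```text
41.9 [0.5741 0.2044 0.2774] yaw -7.61 F [0.4 0.4 0.2] open 0.085 j [-10.0, 24.0, -18.0, 104.0, 9.0, 53.0, -40.0]
[0.5745, 0.2, 0.151, 42.0] [-0.002, 0.001, -0.866, 0.115, 0.442, 12.638]
[0.8, 0.2] [1.6, 0.3] [2.4, 0.3] [3.2, 0.2] [4.0, 0.0] [4.8, -0.3] [5.5, -0.7] [6.2, -1.2] [6.7, -1.7] [7.3, -2.4]
```

>>> move_arm([
  [0,0,-0.18,0,0.1,1,1],
  [0,0,-0.36,0,0.2,3,1],
  [0,0,-0.54,0,0.3,5,1],
  [0,0,-0.72,0.1,0.4,7,1],
  [0,0,-0.866,0.1,0.44,10,1],
  [0,0,-0.866,0.1,0.44,12.6,1],
  [0,0,-0.866,0.1,0.44,12.6,-1],
  [0,0,-0.866,0.1,0.44,12.6,-1],
  [0,0,-0.866,0.1,0.44,12.6,-1],
  [0,0,-0.866,0.1,0.44,12.6,-1],
])

```text
t: 43.15
eef_pos: [0.5761, 0.2015, 0.1532]
orientation: [[0.743, 0.669, 0.003], [0.669, -0.743, 0.004], [0.005, -0.001, -1.0]]
force: [0.6, 0.8, 3.2]
opening: 0.0213
```

>>> move_arm([
  [0,0,0,0.8,0.2,0,-1],
  [0,0,0,1.6,0.3,0,-1],
  [0,0,0,2.4,0.3,0,-1],
  [0,0,0,3.2,0.2,0,-1],
  [0,0,0,4.0,0,0,-1],
  [0,0,0,4.8,-0.3,0,-1],
  [0,0,0,5.5,-0.7,0,-1],
  [0,0,0,6.2,-1.2,0,-1],
  [0,0,0,6.7,-1.7,0,-1],
  [0,0,0,7.3,-2.4,0,-1],
])

```text
t: 44.4
eef_pos: [0.6116, 0.2662, 0.1532]
orientation: [[0.743, 0.669, -0.003], [0.669, -0.743, -0.002], [-0.004, -0.0, -1.0]]
force: [-7.5, -4.7, 7.2]
opening: 0.0212
```

>>> move_arm([
  [0,0,0,0,0,0,-1],
  [0,0,0,0,0,0,0],
  [0,0,0,0,0,0,1],
  [0,0,0,0,0,0,1],
  [0,0,0,-1,0,-6,1],
  [0,0,0,-4,1,-10,1],
  [0,0,0,-8,2,-15,1],
  [0,0,0,-12,3,-18,1],
  [0,0,0,-13,3,-18,1],
  [0,0,0,-13,3,-18,1],
])

```text
t: 45.65
eef_pos: [0.5353, 0.1567, 0.3335]
orientation: [[0.744, 0.668, -0.003], [0.668, -0.744, -0.003], [-0.004, 0.0, -1.0]]
force: [0.8, -0.0, 0.6]
opening: 0.0853
```

```bash
python3 loc.py w7 | grep -A2 "polar.* 2[0-4][0-9]"; python3 go.py
```

```text
[0.446  0.1518] [0.083 0.052] 105.5 0.08431377728129766 polar 0.147 225.96996983210778
15.454733848571777 [0.001, 0.004, 0.462, -6.909, -5.612, 15.373] [0.001, 0.004, 0.462, -6.859, -5.617, 28.173]
195.45473384857178 [-0.005, 0.002, -2.679, -6.909, -5.612, 15.373] [-0.005, 0.002, -2.679, -6.859, -5.617, 28.173]
45.7 [0.5355 0.1575 0.333 ] yaw 42.01 F [ 0.4 -0.1 -0.6] open 0.0856 j [4.0, 18.0, -33.0, 106.0, 11.0, 59.0, 9.0]
```

View pics/w7.png

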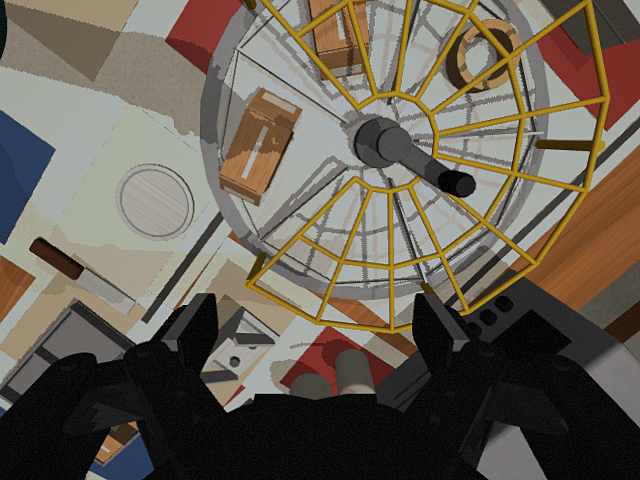

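>>> move_arm([
  [0,0,0.15,-2,-1.6,4,1],
  [0,0,0.3,-4,-3.2,8,1],
  [0,0,0.462,-6,-4.8,12,1],
  [0,0,0.462,-6.85,-5.6,14,1],
  [0.001,0.004,0.462,-6.87,-5.6,15,1],
  [0.001,0.004,0.462,-6.87,-5.6,17,1],
  [0.001,0.004,0.462,-6.87,-5.6,21,1],
  [0.001,0.004,0.462,-6.87,-5.6,25,1],
  [0.001,0.004,0.462,-6.87,-5.6,27.5,1],
  [0.001,0.004,0.462,-6.87,-5.6,28.4,1],
])

```text
t: 46.95
eef_pos: [0.4467, 0.1533, 0.0476]
orientation: [[0.963, 0.269, -0.002], [0.269, -0.963, 0.0], [-0.001, -0.001, -1.0]]
force: [0.1, 0.8, -0.1]
opening: 0.0854
```

>>> move_arm([
  [0,0,0,0,0,0,1],
  [0,0,0,0,0,0,0],
  [0,0,0,0,0,0,-1],
  [0,0,0,0,0,0,-1],
  [0,0,0,0,0,0,-1],
  [0,0,0,0,0,-2,-1],
  [0,0,0,0,0,-5,-1],
  [0,0,0,0,0,-9,-1],
  [0,0,0,0,0,-13,-1],
  [0,0,0,0,0,-13,-1],
])

```text
t: 48.2
eef_pos: [0.4488, 0.1539, 0.1804]
orientation: [[0.963, 0.268, 0.005], [0.268, -0.963, 0.003], [0.006, -0.001, -1.0]]
force: [0.1, 0.1, -4.1]
opening: 0.0553
```

```bash
python3 go.py .465 -.1165 .12 90 .465 -.1165 .046 90
```

```text
48.2 [0.4488 0.1539 0.1804] yaw 15.55 F [ 0.1  0.1 -4.1] open 0.0553 j [-4.0, 22.0, -26.0, 126.0, 17.0, 35.0, -26.0]
[0.465, -0.1165, 0.12, 90.0] [0.003, -0.006, -1.299, -5.721, 26.494, 5.969]
[0.465, -0.1165, 0.046, 90.0] [0.003, -0.006, -1.299, -5.763, 26.504, 13.368]
```

>>> move_arm([
  [0,0,-0.15,-0.6,3,0,-1],
  [0,0,-0.3,-1.2,6,0,-1],
  [0,0,-0.45,-1.8,9,0,-1],
  [0,0,-0.6,-2.5,12.5,0,-1],
  [0,0,-0.75,-3.3,16,1,-1],
  [0,0,-0.9,-4,19.5,3,-1],
  [0,0,-1.05,-4.9,23,5,-1],
  [0.003,-0.006,-1.2,-5.6,25.5,8,-1],
  [0.003,-0.006,-1.299,-5.75,26.5,11,-1],
  [0.003,-0.006,-1.299,-5.75,26.5,13.3,-1],
])

```text
t: 49.45
eef_pos: [0.4633, -0.118, 0.0441]
orientation: [[0.003, 1.0, -0.004], [1.0, -0.003, 0.001], [0.001, -0.004, -1.0]]
force: [-0.5, -0.4, -2.8]
opening: 0.0554
```

```bash
python3 go.py .518 -.1165 .046 90
```

```text
49.45 [ 0.4633 -0.118   0.0441] yaw 89.83 F [-0.5 -0.4 -2.8] open 0.0554 j [31.0, 38.0, -30.0, 129.0, 48.0, 24.0, 51.0]
[0.518, -0.1165, 0.046, 90.0] [-0.004, -0.001, -0.003, 0.163, 5.47, -0.209]
```

>>> move_arm([
  [0,0,0,0.1,1.3,-0.2,-1],
  [0,0,0,0.15,2.6,-0.2,-1],
  [0,0,0,0.15,3.9,-0.2,-1],
  [0,0,0,0.15,5.0,-0.2,-1],
  [0,0,0,0.15,5.5,-0.2,-1],
  [0,0,0,0.15,5.8,-0.2,-1],
  [0,0,0,0.15,6.1,-0.2,-1],
  [0,0,0,0.15,6.4,-0.2,-1],
  [0,0,0,0.15,6.7,-0.2,-1],
  [0,0,0,0.15,6.7,-0.2,-1],
])

```text
t: 50.7
eef_pos: [0.5237, -0.1174, 0.0445]
orientation: [[0.005, 1.0, -0.016], [1.0, -0.005, -0.001], [-0.001, -0.016, -1.0]]
force: [-9.1, 0.9, -0.9]
opening: 0.0552
```

>>> move_arm([
  [0,0,0,0,0.3,0,-1],
  [0,0,0,0,0.6,0,-1],
  [0,0,0,0,0.7,0,-1],
  [0,0,0,0,0.7,0,-1],
  [0,0,0,0,0.7,0,-1],
  [0,0,0,0,0.7,0,-1],
  [0,0,0,0,0.7,0,-1],
  [0,0,0,0,0.7,0,-1],
  [0,0,0,0,0.7,0,-1],
  [0,0,0,0,0.7,0,-1],
])

```text
t: 51.95
eef_pos: [0.5234, -0.1181, 0.0429]
orientation: [[0.006, 1.0, -0.03], [1.0, -0.006, -0.004], [-0.004, -0.03, -1.0]]
force: [-11.1, -0.0, -0.9]
opening: 0.0553
```

>>> move_arm([
  [0,0,0,0,-2,0,-1],
  [-0.02,0,0,0,-5,-0.2,-1],
  [-0.02,0,0.18,0,-6,-0.3,-1],
  [-0.02,0,0.36,0,-6,-0.3,-1],
  [-0.02,0,0.54,0,-6,-0.3,-1],
  [-0.02,0,0.72,0,-6,-0.3,-1],
  [-0.02,0,0.9,0,-6,-0.3,-1],
  [-0.02,0,1.08,0,-6,-0.3,-1],
  [-0.02,0,1.26,0,-6,-0.3,-1],
  [-0.02,0,1.44,0,-6,-0.3,-1],
])

```text
t: 53.2
eef_pos: [0.4655, -0.1173, 0.048]
orientation: [[0.993, 0.12, -0.013], [0.12, -0.993, -0.016], [-0.015, 0.014, -1.0]]
force: [-0.2, 0.6, -2.9]
opening: 0.055
```

```bash
python3 go.py .465 -.1165 .046 -90
```

```text
53.2 [ 0.4655 -0.1173  0.048 ] yaw 6.88 F [-0.2  0.6 -2.9] open 0.055 j [15.0, 35.0, -9.0, 129.0, 21.0, 18.0, -6.0]
[0.465, -0.1165, 0.046, -90.0] [0.023, -0.001, 1.691, -0.034, -0.093, 0.195]
```

>>> move_arm([
  [0.003,0,0.18,0,0,0.1,-1],
  [0.005,0,0.36,0,0,0.15,-1],
  [0.007,0,0.54,0,0,0.2,-1],
  [0.01,0,0.72,0,0,0.2,-1],
  [0.012,0,0.9,0,0,0.2,-1],
  [0.014,0,1.08,0,0,0.2,-1],
  [0.018,0,1.26,0,0,0.2,-1],
  [0.02,0,1.44,0,0,0.2,-1],
  [0.023,-0.001,1.61,0,0,0.2,-1],
  [0.023,-0.001,1.69,0,0,0.2,-1],
])

```text
t: 54.45
eef_pos: [0.4673, -0.117, 0.0462]
orientation: [[-0.0, -1.0, 0.003], [-1.0, 0.0, -0.0], [0.0, -0.003, -1.0]]
force: [0.8, 0.4, -2.7]
opening: 0.0549
```

>>> move_arm([
  [0,0,0,0,-1.3,0,-1],
  [0,0,0,0,-2.6,0,-1],
  [0,0,0,0,-3.9,0,-1],
  [0,0,0,0,-5.0,0,-1],
  [0,0,0,0,-5.3,0,-1],
  [0,0,0,0,-5.6,0,-1],
  [0,0,0,0,-5.9,0,-1],
  [0,0,0,0,-6.2,0,-1],
  [0,0,0,0,-6.4,0,-1],
  [0,0,0,0,-6.4,0,-1],
])

```text
t: 55.7
eef_pos: [0.527, -0.1169, 0.0457]
orientation: [[-0.002, -1.0, -0.005], [-1.0, 0.002, 0.001], [-0.001, 0.005, -1.0]]
force: [-5.9, 0.4, -0.8]
opening: 0.055
```

>>> move_arm([
  [0,0,0,0,-0.3,0,-1],
  [0,0,0,0,-0.6,0,-1],
  [0,0,0,0,-0.8,0,-1],
  [0,0,0,0,-0.8,0,-1],
  [0,0,0,0,-0.8,0,-1],
  [0,0,0,0,-0.8,0,-1],
  [0,0,0,0,1,0,-1],
  [0,0,0,0,3.5,-0.5,-1],
  [0,0,0,0,4,-5,-1],
  [0,0,0,0,4,-10,-1],
])

```text
t: 56.95
eef_pos: [0.4876, -0.1171, 0.1466]
orientation: [[-0.002, -1.0, -0.005], [-1.0, 0.002, 0.001], [-0.001, 0.005, -1.0]]
force: [1.6, 0.5, -2.9]
opening: 0.0553
```

```bash
python3 go.py .418 -.4034 .14 -93.8 .418 -.4034 .022 -93.8
```

```text
56.95 [ 0.4876 -0.1171  0.1466] yaw -90.1 F [ 1.6  0.5 -2.9] open 0.0553 j [-5.0, 26.0, 17.0, 125.0, -15.0, 31.0, -66.0]
[0.418, -0.4034, 0.14, -93.8] [0.005, 0.001, 0.065, 28.644, 6.906, 0.663]
[0.418, -0.4034, 0.022, -93.8] [0.005, 0.001, 0.065, 28.657, 6.852, 12.463]
```

>>> move_arm([
  [0,0,0,3,0.8,0,-1],
  [0,0,0.01,7,1.7,0,-1],
  [0,0,0.02,11,2.7,0,-1],
  [0,0,0.03,15,3.6,0,-1],
  [0,0,0.04,19,4.6,0,-1],
  [0.005,0,0.05,23,5.6,0,-1],
  [0.005,0,0.06,26.5,6.4,0,-1],
  [0.005,0.001,0.065,28.6,6.9,0.5,-1],
  [0.005,0.001,0.065,28.65,6.9,3,-1],
  [0.005,0.001,0.065,28.65,6.88,6,-1],
])

```text
t: 58.2
eef_pos: [0.4197, -0.4054, 0.0869]
orientation: [[-0.067, -0.998, 0.004], [-0.998, 0.067, -0.004], [0.003, -0.004, -1.0]]
force: [-0.1, -0.4, -3.2]
opening: 0.0554
```

```bash
python3 go.py .418 -.4034 .022 -93.8
```

```text
58.2 [ 0.4197 -0.4054  0.0869] yaw -93.85 F [-0.1 -0.4 -3.2] open 0.0554 j [30.0, 36.0, 14.0, 117.0, -17.0, 29.0, -38.0]
[0.418, -0.4034, 0.022, -93.8] [-0.004, -0.003, -0.001, -0.206, 0.207, 6.485]
```

>>> move_arm([
  [0,0,0,-0.1,0.1,2,-1],
  [-0.004,-0.003,0,-0.2,0.2,4,-1],
  [-0.004,-0.003,0,-0.2,0.2,5.5,-1],
  [-0.004,-0.003,0,-0.2,0.2,6.4,-1],
  [-0.004,-0.003,0,-0.2,0.2,6.4,-1],
  [-0.004,-0.003,0,-0.2,0.2,6.4,0.5],
  [-0.004,-0.003,0,-0.2,0.2,6.4,0.5],
  [-0.004,-0.003,0,-0.2,0.2,5,0.5],
  [-0.004,-0.003,0,-0.2,0.2,0,0.5],
  [-0.004,-0.003,0,-0.2,0.2,-6,0.5],
])

```text
t: 59.45
eef_pos: [0.4171, -0.4026, 0.1485]
orientation: [[-0.067, -0.998, -0.001], [-0.998, 0.067, 0.0], [-0.0, 0.001, -1.0]]
force: [0.6, 0.4, -0.2]
opening: 0.0641
```

>>> move_arm([
  [0,0,0,0,0,-5,1],
  [0,0,0,-3,0,-10,1],
  [0,0,-0.18,-7,0,-13,1],
  [0,0,-0.36,-12,0,-13,1],
  [0,0,-0.54,-17,-1,-13,1],
  [0,0,-0.72,-22,-3,-13,1],
  [0,0,-0.9,-26,-4,-13,1],
  [0,0,-1.08,-30,-4,-13,1],
  [0,0,-1.26,-30,-4,-13,1],
  [0,0,-1.44,-30,-4,-13,1],
])

```text
t: 60.7
eef_pos: [0.477, -0.1054, 0.2798]
orientation: [[0.982, -0.189, 0.001], [-0.189, -0.982, -0.0], [0.001, -0.0, -1.0]]
force: [-0.4, -0.6, 0.2]
opening: 0.0853
```

```bash
cat > trays.py <<'E'
from h import *
import sys
fn=sys.argv[1]; c0=np.array([.4766,-.3501]);a0=np.radians(-3.8);T=np.array([[np.cos(a0),np.sin(a0)],[-np.sin(a0),np.cos(a0)]])
for cam in('scene','side'):
  im,d=save(cam,f'{fn}_{cam}.png'); P,C=cloud(cam,im,d); q=(P[:,:2]-c0)@T.T; m=(abs(q)<.125).all(1)
  for sx in(1,-1):
    for sy in(1,-1):
      k=m&(q[:,0]*sx>0)&(q[:,1]*sy>0)&(P[:,2]>.051)&(P[:,2]<.075)
      if k.sum()>100: c,w,a=cv2.minAreaRect(q[k].astype(np.float32)); print(cam,(sx,sy),k.sum(),np.round(c,4),np.round(w,3),round(a,1),'z',np.round(np.percentile(P[k,2],[5,50,95]),4))
E
python3 trays.py t3
python3 - <<'E'
from h import *
# grip position now from earlier pictures w7 (pose .5355 .1575 .333 yaw 42.01)
s=dict(robot.sense()); s['eef_pos']=np.array([.5353,.1567,.3335]); s['orientation']=np.array([[.744,.668,-.003],[.668,-.744,-.003],[-.004,0,-1.]])
g=world('wrist',[(459,185)],z=.183,st=s)[0,:2]; r=g-AX; print(g,np.hypot(*r),np.degrees(np.arctan2(r[1],r[0])))
E
python3 go.py .613 .268 .27 42
```

```text
scene (1, 1) 614 [0.0639 0.0672] [0.091 0.058] 2.2 z [0.0517 0.0546 0.0577]
scene (1, -1) 601 [ 0.0626 -0.0328] [0.057 0.093] 89.8 z [0.0516 0.0543 0.0571]
scene (-1, -1) 500 [-0.0521 -0.0553] [0.057 0.091] 89.8 z [0.0518 0.0544 0.0576]
side (1, 1) 281 [0.0608 0.051 ] [0.087 0.103] 1.5 z [0.0516 0.054  0.0574]
side (1, -1) 245 [ 0.056  -0.0305] [0.088 0.061] 1.2 z [0.0515 0.054  0.0575]
side (-1, -1) 268 [-0.0569 -0.0513] [0.065 0.088] 89.3 z [0.0516 0.0543 0.0579]
[0.60794863 0.26597882] 0.06012136495019698 7.914885097404388
60.8 [ 0.477  -0.1061  0.2796] yaw -11.37 F [-0.5 -0.  -0.3] open 0.0856 j [8.0, 13.0, -1.0, 119.0, 0.0, 48.0, -4.0]
[0.613, 0.268, 0.27, 42.0] [0.0, -0.001, -0.931, 5.962, -39.354, 0.976]
```

>>> move_arm([
  [0,0,-0.1,0.6,-4,0,1],
  [0,0,-0.2,1.2,-8.5,0,1],
  [0,0,-0.3,1.8,-13,0,1],
  [0,0,-0.4,2.4,-17.5,0,1],
  [0,0,-0.5,3,-22,0,1],
  [0,0,-0.6,3.6,-26.5,0,1],
  [0,0,-0.7,4.3,-31,0,1],
  [0,0,-0.8,5,-35.5,0,1],
  [0,0,-0.93,5.7,-39.2,0,1],
  [0,0,-0.93,5.7,-39.2,1,1],
])

```text
t: 62.05
eef_pos: [0.6108, 0.2713, 0.271]
orientation: [[0.743, 0.669, 0.004], [0.669, -0.743, 0.004], [0.005, -0.0, -1.0]]
force: [0.0, -0.5, -0.1]
opening: 0.0856
```

```bash
python3 go.py .6105 .2665 .151 42
python3 - <<'E'
import numpy as np
a=np.radians(8); y=np.radians(42); X=np.array([np.cos(y),np.sin(y)]);Y=np.array([np.sin(y),-np.cos(y)])
p=lambda a:np.array([np.cos(a),np.sin(a)])*6.5
for i in range(1,11):
    q=p(a+np.radians(6.9*i))-p(a); print(np.round([q@X,q@Y],1).tolist(),end=' ')
E
```

```text
62.05 [0.6108 0.2713 0.271 ] yaw 41.99 F [ 0.  -0.5 -0.1] open 0.0856 j [-16.0, 28.0, -17.0, 97.0, 10.0, 56.0, 5.0]
[0.6105, 0.2665, 0.151, 42.0] [-0.0, -0.005, -0.0, -0.403, 0.345, 11.998]
[0.4, -0.7] [0.7, -1.4] [0.9, -2.1] [1.1, -2.9] [1.1, -3.7] [1.1, -4.5] [0.9, -5.2] [0.7, -6.0] [0.3, -6.7] [-0.1, -7.4]
```

>>> move_arm([
  [0,0,0,-0.2,0.2,3,1],
  [0,-0.005,0,-0.4,0.34,6,1],
  [0,-0.005,0,-0.4,0.34,9,1],
  [0,-0.005,0,-0.4,0.34,11,1],
  [0,-0.005,0,-0.4,0.34,11.9,1],
  [0,-0.005,0,-0.4,0.34,11.9,-1],
  [0,-0.005,0,-0.4,0.34,11.9,-1],
  [0,-0.005,0,-0.4,0.34,11.9,-1],
  [0,-0.005,0,-0.4,0.34,11.9,-1],
  [0,-0.005,0,-0.4,0.34,11.9,-1],
])

```text
t: 63.3
eef_pos: [0.6127, 0.2682, 0.1536]
orientation: [[0.743, 0.669, 0.005], [0.669, -0.743, 0.004], [0.006, 0.001, -1.0]]
force: [3.6, 3.4, 3.6]
opening: 0.021
```

>>> move_arm([
  [0,0,0,0.4,-0.7,0,-1],
  [0,0,0,0.7,-1.4,0,-1],
  [0,0,0,0.9,-2.1,0,-1],
  [0,0,0,1.1,-2.9,0,-1],
  [0,0,0,1.1,-3.7,0,-1],
  [0,0,0,1.1,-4.5,0,-1],
  [0,0,0,0.9,-5.2,0,-1],
  [0,0,0,0.7,-6.0,0,-1],
  [0,0,0,0.3,-6.7,0,-1],
  [0,0,0,-0.1,-7.4,0,-1],
])

```text
t: 64.55
eef_pos: [0.5618, 0.3211, 0.1536]
orientation: [[0.743, 0.669, 0.004], [0.669, -0.743, 0.001], [0.003, 0.002, -1.0]]
force: [1.3, -6.4, 6.4]
opening: 0.0206
```

>>> move_arm([
  [0,0,0,0,0,0,-1],
  [0,0,0,0,0,0,0],
  [0,0,0,0,0,0,1],
  [0,0,0,0,0,0,1],
  [0,0,0,-1,0,-6,1],
  [0,0,0,-5,1.5,-10,1],
  [0,0,0,-9,3,-15,1],
  [0,0,0,-13,5,-18,1],
  [0,0,0,-13,6,-18,1],
  [0,0,0,-13,6,-18,1],
])

```text
t: 65.8
eef_pos: [0.5053, 0.1891, 0.333]
orientation: [[0.744, 0.668, 0.004], [0.668, -0.744, 0.001], [0.004, 0.002, -1.0]]
force: [-0.2, 0.3, 0.4]
opening: 0.0855
```

```bash
python3 loc.py w8 | grep -A2 "polar.* 2[0-4][0-9]"; python3 go.py
```

```text
[0.4476 0.1503] [0.081 0.053] 34.2 0.08437196840691369 polar 0.147 226.8078463751173
-55.80550765991211 [-0.002, -0.005, 1.705, -6.945, -0.996, 15.267] [-0.002, -0.005, 1.705, -6.997, -1.024, 28.067]
124.19449234008789 [0.005, -0.002, -1.437, -6.945, -0.996, 15.267] [0.005, -0.002, -1.437, -6.997, -1.024, 28.067]
65.85 [0.5047 0.1901 0.3324] yaw 41.99 F [-0.2  0.2  0.7] open 0.0853 j [-11.0, 15.0, -18.0, 109.0, 6.0, 57.0, 11.0]
```

View pics/w8.png

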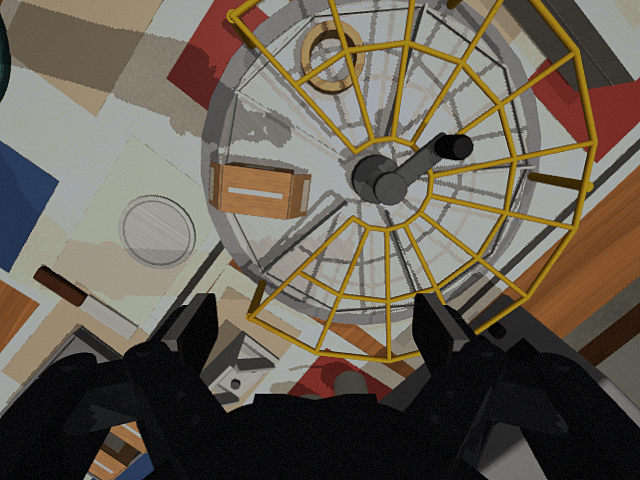

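>>> move_arm([
  [0,0,-0.18,-1,0,2,1],
  [0,0,-0.36,-2,-0.2,4,1],
  [0,0,-0.54,-3,-0.4,6,1],
  [0,0,-0.72,-4,-0.5,8,1],
  [0,0,-0.9,-5,-0.7,10,1],
  [0,0,-1.08,-6,-0.8,12,1],
  [0,0,-1.26,-6.9,-1,14,1],
  [0.005,-0.002,-1.437,-6.97,-1,15,1],
  [0.005,-0.002,-1.437,-6.97,-1,16,1],
  [0.005,-0.002,-1.437,-6.97,-1,19,1],
])

```text
t: 67.1
eef_pos: [0.448, 0.1529, 0.1418]
orientation: [[-0.562, 0.827, 0.0], [0.827, 0.562, 0.002], [0.002, 0.002, -1.0]]
force: [0.4, -0.3, -0.0]
opening: 0.0853
```

```bash
python3 go.py .4476 .1503 .049 124.2
```

```text
67.1 [0.448  0.1529 0.1418] yaw 124.17 F [ 0.4 -0.3 -0. ] open 0.0853 j [-1.0, 27.0, -30.0, 127.0, 25.0, 32.0, 74.0]
[0.4476, 0.1503, 0.049, 124.2] [0.002, -0.002, -0.0, -0.209, -0.192, 9.28]
```

>>> move_arm([
  [0.002,-0.002,0,-0.1,-0.1,3,1],
  [0.002,-0.002,0,-0.2,-0.2,6,1],
  [0.002,-0.002,0,-0.2,-0.2,8.3,1],
  [0.002,-0.002,0,-0.2,-0.2,9.2,1],
  [0.002,-0.002,0,-0.2,-0.2,9.2,1],
  [0.002,-0.002,0,-0.2,-0.2,9.2,0],
  [0.002,-0.002,0,-0.2,-0.2,9.2,-1],
  [0.002,-0.002,0,-0.2,-0.2,9.2,-1],
  [0.002,-0.002,0,-0.2,-0.2,9.2,-1],
  [0.002,-0.002,0,-0.2,-0.2,9.2,-1],
])

```text
t: 68.35
eef_pos: [0.4481, 0.1506, 0.0508]
orientation: [[-0.561, 0.828, 0.002], [0.828, 0.561, 0.0], [-0.001, 0.002, -1.0]]
force: [-0.3, -0.1, 6.8]
opening: 0.0554
```

>>> move_arm([
  [0,0,0,0,0,-2,-1],
  [0,0,0,0,0,-5,-1],
  [0,0,0,0,0,-9,-1],
  [0,0,0,0,0,-13,-1],
  [0,0,0,0,0,-13,-1],
  [0,0,0,0,0,-13,-1],
  [0,0,0,0,0,-13,-1],
  [0,0,0,0,0,-13,-1],
  [0,0,0,0,0,-13,-1],
  [0,0,0,0,0,-13,-1],
])

```text
t: 69.6
eef_pos: [0.4478, 0.1506, 0.1805]
orientation: [[-0.561, 0.828, 0.001], [0.828, 0.561, 0.0], [-0.0, 0.001, -1.0]]
force: [0.3, 0.4, -2.8]
opening: 0.0554
```

```bash
python3 go.py .465 -.1165 .12 90 .465 -.1165 .046 90
```

```text
69.6 [0.4478 0.1506 0.1805] yaw 124.15 F [ 0.3  0.4 -2.8] open 0.0554 j [2.0, 23.0, -34.0, 126.0, 22.0, 37.0, 77.0]
[0.465, -0.1165, 0.12, 90.0] [0.001, 0.0, 0.596, -23.065, -13.576, 6.046]
[0.465, -0.1165, 0.046, 90.0] [0.001, 0.0, 0.596, -23.061, -13.584, 13.446]
```

>>> move_arm([
  [0,0,0.07,-2.7,-1.6,0,-1],
  [0,0,0.14,-5.4,-3.2,0,-1],
  [0,0,0.21,-8.1,-4.8,0,-1],
  [0,0,0.28,-11,-6.5,0,-1],
  [0,0,0.36,-14,-8.2,1,-1],
  [0,0,0.44,-17,-10,3,-1],
  [0,0,0.52,-20,-11.8,5,-1],
  [0,0,0.596,-22.3,-13.2,8,-1],
  [0,0,0.596,-23.06,-13.58,11,-1],
  [0,0,0.596,-23.06,-13.58,13.3,-1],
])

```text
t: 70.85
eef_pos: [0.4654, -0.1177, 0.0463]
orientation: [[0.002, 1.0, 0.001], [1.0, -0.002, -0.0], [-0.0, 0.001, -1.0]]
force: [-0.9, 0.7, -3.3]
opening: 0.0552
```

```bash
python3 go.py .518 -.1165 .046 90
```

```text
70.85 [ 0.4654 -0.1177  0.0463] yaw 89.88 F [-0.9  0.7 -3.3] open 0.0552 j [18.0, 36.0, -13.0, 130.0, 26.0, 17.0, 72.0]
[0.518, -0.1165, 0.046, 90.0] [0.001, 0.0, -0.002, 0.13, 5.256, 0.037]
```

>>> move_arm([
  [0,0,0,0.1,1.3,0,-1],
  [0,0,0,0.13,2.6,0,-1],
  [0,0,0,0.13,3.9,0,-1],
  [0,0,0,0.13,5.0,0,-1],
  [0,0,0,0.13,5.4,0,-1],
  [0,0,0,0.13,5.7,0,-1],
  [0,0,0,0.13,6.0,0,-1],
  [0,0,0,0.13,6.3,0,-1],
  [0,0,0,0.13,6.5,0,-1],
  [0,0,0,0.13,6.5,0,-1],
])

```text
t: 72.1
eef_pos: [0.5267, -0.1168, 0.0457]
orientation: [[0.003, 1.0, -0.006], [1.0, -0.003, -0.001], [-0.001, -0.006, -1.0]]
force: [-5.2, -0.1, -1.3]
opening: 0.055
```

>>> move_arm([
  [0,0,0,0,0.3,0,-1],
  [0,0,0,0,0.6,0,-1],
  [0,0,0,0,0.8,0,-1],
  [0,0,0,0,0.8,0,-1],
  [0,0,0,0,0.8,0,-1],
  [0,0,0,0,0.8,0,-1],
  [0,0,0,0,0.8,0,-1],
  [0,0,0,0,0.8,0,-1],
  [0,0,0,0,0.8,0,-1],
  [0,0,0,0,0.8,0,-1],
])

```text
t: 73.35
eef_pos: [0.5264, -0.1175, 0.0441]
orientation: [[0.005, 1.0, -0.022], [1.0, -0.005, -0.002], [-0.002, -0.022, -1.0]]
force: [-10.9, -0.5, -1.4]
opening: 0.0551
```

>>> move_arm([
  [0,0,0,0,-2,0,-1],
  [-0.02,0,0,0,-5,-0.2,-1],
  [-0.02,0,0.18,0,-6.1,-0.3,-1],
  [-0.02,0,0.36,0,-6.1,-0.3,-1],
  [-0.02,0,0.54,0,-6.1,-0.3,-1],
  [-0.02,0,0.72,0,-6.1,-0.3,-1],
  [-0.02,0,0.9,0,-6.1,-0.3,-1],
  [-0.02,0,1.08,0,-6.1,-0.3,-1],
  [-0.02,0,1.26,0,-6.1,-0.3,-1],
  [-0.02,0,1.44,0,-6.1,-0.3,-1],
])

```text
t: 74.6
eef_pos: [0.4675, -0.1171, 0.0486]
orientation: [[0.993, 0.121, -0.004], [0.121, -0.993, -0.015], [-0.006, 0.014, -1.0]]
force: [-0.5, -1.3, -3.6]
opening: 0.055
```

```bash
python3 go.py .465 -.1165 .046 -90
```

```text
74.6 [ 0.4675 -0.1171  0.0486] yaw 6.94 F [-0.5 -1.3 -3.6] open 0.055 j [4.0, 35.0, 5.0, 130.0, -8.0, 15.0, 23.0]
[0.465, -0.1165, 0.046, -90.0] [0.016, -0.007, 1.692, -0.244, -0.089, 0.261]
```

>>> move_arm([
  [0.002,0,0.18,0,0,0.1,-1],
  [0.004,-0.001,0.36,0,0,0.15,-1],
  [0.006,-0.002,0.54,0,0,0.2,-1],
  [0.008,-0.003,0.72,0,0,0.2,-1],
  [0.01,-0.004,0.9,0,0,0.2,-1],
  [0.012,-0.005,1.08,0,0,0.25,-1],
  [0.014,-0.006,1.26,0,0,0.25,-1],
  [0.016,-0.007,1.44,0,0,0.25,-1],
  [0.016,-0.007,1.61,0,0,0.25,-1],
  [0.016,-0.007,1.69,0,0,0.25,-1],
])

```text
t: 75.85
eef_pos: [0.4694, -0.117, 0.0462]
orientation: [[0.001, -1.0, 0.003], [-1.0, -0.001, -0.001], [0.001, -0.003, -1.0]]
force: [0.0, -0.1, -3.4]
opening: 0.0554
```

>>> move_arm([
  [0,0,0,0,-1.3,0,-1],
  [0,0,0,0,-2.6,0,-1],
  [0,0,0,0,-3.9,0,-1],
  [0,0,0,0,-4.8,0,-1],
  [0,0,0,0,-5.1,0,-1],
  [0,0,0,0,-5.4,0,-1],
  [0,0,0,0,-5.7,0,-1],
  [0,0,0,0,-6.0,0,-1],
  [0,0,0,0,-6.2,0,-1],
  [0,0,0,0,-6.2,0,-1],
])

```text
t: 77.1
eef_pos: [0.5242, -0.1167, 0.0453]
orientation: [[-0.002, -1.0, -0.008], [-1.0, 0.002, 0.002], [-0.002, 0.008, -1.0]]
force: [-9.4, -0.6, -0.5]
opening: 0.0551
```

>>> move_arm([
  [0,0,0,0,-0.3,0,-1],
  [0,0,0,0,-0.6,0,-1],
  [0,0,0,0,-0.7,0,-1],
  [0,0,0,0,-0.7,0,-1],
  [0,0,0,0,-0.7,0,-1],
  [0,0,0,0,-0.7,0,-1],
  [0,0,0,0,1,0,-1],
  [0,0,0,0,3.5,-0.5,-1],
  [0,0,0,0,4,-5,-1],
  [0,0,0,0,4,-10,-1],
])

```text
t: 78.35
eef_pos: [0.4847, -0.1167, 0.1466]
orientation: [[-0.003, -1.0, -0.008], [-1.0, 0.003, 0.002], [-0.002, 0.008, -1.0]]
force: [1.2, 0.8, -3.4]
opening: 0.0553
```

```bash
python3 go.py .4255 -.2896 .14 -93.8 .4255 -.2896 .022 -93.8; python3 trays.py t4
```

```text
78.35 [ 0.4847 -0.1167  0.1466] yaw -90.15 F [ 1.2  0.8 -3.4] open 0.0553 j [-21.0, 31.0, 40.0, 126.0, -35.0, 35.0, -45.0]
[0.4255, -0.2896, 0.14, -93.8] [0.008, 0.002, 0.064, 17.304, 5.874, 0.667]
[0.4255, -0.2896, 0.022, -93.8] [0.008, 0.002, 0.064, 17.329, 5.777, 12.467]
scene (1, 1) 614 [0.0653 0.0671] [0.092 0.058] 1.0 z [0.0519 0.0543 0.0573]
scene (1, -1) 607 [ 0.0615 -0.0332] [0.092 0.058] 0.1 z [0.0516 0.0543 0.0573]
scene (-1, -1) 502 [-0.051  -0.0559] [0.057 0.092] 89.7 z [0.0516 0.0547 0.0578]
side (1, -1) 155 [ 0.044  -0.0297] [0.06  0.059] 2.0 z [0.0513 0.0538 0.0573]
side (-1, -1) 263 [-0.0574 -0.0535] [0.066 0.088] 89.8 z [0.0518 0.0542 0.0579]
```

>>> move_arm([
  [0,0,0,2,0.7,0,-1],
  [0,0,0.01,5,1.7,0,-1],
  [0,0,0.02,8,2.7,0,-1],
  [0,0,0.03,11,3.7,0,-1],
  [0.004,0,0.05,14,4.7,0,-1],
  [0.008,0,0.064,16.5,5.6,0,-1],
  [0.008,0.002,0.064,17.3,5.85,0.5,-1],
  [0.008,0.002,0.064,17.3,5.85,2,-1],
  [0.008,0.002,0.064,17.3,5.85,4,-1],
  [0.008,0.002,0.064,17.3,5.83,6,-1],
])

```text
t: 79.7
eef_pos: [0.4314, -0.2889, 0.0879]
orientation: [[-0.063, -0.998, 0.011], [-0.998, 0.063, -0.001], [-0.0, -0.011, -1.0]]
force: [1.0, -0.5, -2.3]
opening: 0.0552
```

```bash
python3 go.py .4255 -.2896 .022 -93.8
```

```text
79.7 [ 0.4314 -0.2889  0.0879] yaw -93.61 F [ 1.  -0.5 -2.3] open 0.0552 j [6.0, 36.0, 32.0, 126.0, -42.0, 28.0, -23.0]
[0.4255, -0.2896, 0.022, -93.8] [-0.011, 0.0, 0.003, 0.112, 0.658, 6.587]
```

>>> move_arm([
  [-0.005,0,0,0.05,0.3,1.5,-1],
  [-0.011,0,0.003,0.1,0.6,3,-1],
  [-0.011,0,0.003,0.1,0.65,5,-1],
  [-0.011,0,0.003,0.1,0.65,6.4,-1],
  [-0.011,0,0.003,0.1,0.65,6.5,-1],
  [-0.011,0,0.003,0.1,0.65,6.5,0.5],
  [-0.011,0,0.003,0.1,0.65,6.5,0.5],
  [-0.011,0,0.003,0.1,0.65,5,0.5],
  [-0.011,0,0.003,0.1,0.65,0,0.5],
  [-0.011,0,0.003,0.1,0.65,-6,0.5],
])

```text
t: 80.95
eef_pos: [0.4239, -0.289, 0.1487]
orientation: [[-0.066, -0.998, -0.002], [-0.998, 0.066, 0.001], [-0.001, 0.002, -1.0]]
force: [1.4, 0.0, 0.6]
opening: 0.0641
```

>>> move_arm([
  [0,0,0,0,0,-5,1],
  [0,0,0,-1,-1,-10,1],
  [0,0,0,-3,-2,-14,1],
  [0,0,0,-6,-3,-14,1],
  [0,0,0,-10,-4,-14,1],
  [0,0,0,-14,-4,-14,1],
  [0,0,0,-18,-4,-14,1],
  [0,0,0,-20,-4,-14,1],
  [0,0,0,-20,-4,-14,1],
  [0,0,0,-20,-4,-14,1],
])

```text
t: 82.2
eef_pos: [0.4771, -0.0932, 0.289]
orientation: [[-0.067, -0.998, -0.002], [-0.998, 0.067, 0.0], [-0.0, 0.002, -1.0]]
force: [-0.6, -0.3, 0.6]
opening: 0.0854
```

```bash
python3 trays.py t5; python3 go.py
python3 - <<'E'
import cv2,numpy as np
a=cv2.imread('pics/t5_scene.png')[200:300,85:215]; b=cv2.imread('pics/t5_side.png')[165:250,340:460]
cv2.imwrite('pics/t5.png',np.vstack([cv2.resize(a,(430,300),interpolation=cv2.INTER_CUBIC),cv2.resize(b,(430,300),interpolation=cv2.INTER_CUBIC)]))
E
```

```text
scene (1, 1) 630 [0.0643 0.0669] [0.091 0.058] 1.0 z [0.0516 0.0544 0.0573]
scene (1, -1) 588 [ 0.0614 -0.0335] [0.092 0.057] 0.0 z [0.0515 0.0544 0.0576]
scene (-1, 1) 522 [-0.0496  0.0586] [0.093 0.058] 0.4 z [0.0518 0.0546 0.0577]
scene (-1, -1) 488 [-0.05   -0.0556] [0.057 0.094] 89.9 z [0.0516 0.0548 0.0578]
side (1, 1) 278 [0.06   0.0521] [0.104 0.088] 89.8 z [0.0514 0.0537 0.057 ]
side (1, -1) 235 [ 0.0581 -0.0304] [0.087 0.06 ] 0.5 z [0.0515 0.0542 0.0577]
side (-1, 1) 296 [-0.0537  0.0621] [0.088 0.063] 2.8 z [0.0517 0.0542 0.0577]
side (-1, -1) 261 [-0.0562 -0.0516] [0.088 0.064] 5.0 z [0.0518 0.0543 0.0582]
82.3 [ 0.4771 -0.0936  0.289 ] yaw -93.91 F [-0.8 -0.1  1.4] open 0.0854 j [-38.0, 19.0, 56.0, 120.0, -20.0, 51.0, -65.0]
```

View pics/t5.png

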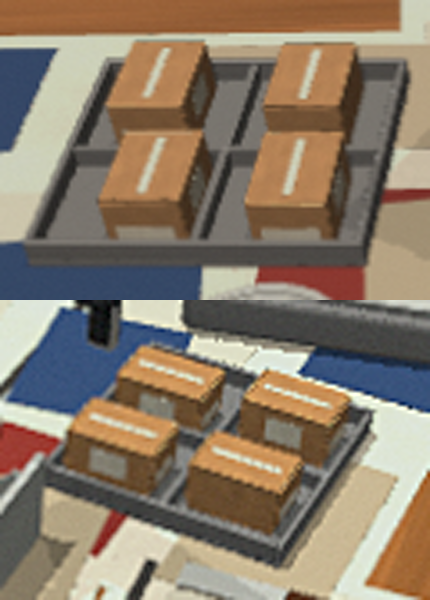

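All four cartons stand in the compartments. As a last check I'll look at the robot-side flap ends from the wrist.

>>> move_arm([
  [0,0,-0.17,2,0.4,0,1],
  [0,0,-0.34,4,0.8,0,1],
  [0,0,-0.51,6,1.2,0,1],
  [0,0,-0.68,9,1.6,0,1],
  [0,0,-0.85,12,2,0,1],
  [0,0,-1.02,15,2.4,0,1],
  [0,0,-1.19,18,2.8,0,1],
  [0,0,-1.36,20,3.2,0,1],
  [0,0,-1.53,22,3,0,1],
  [0,0,-1.57,24,3,0,1],
])

```text
t: 83.55
eef_pos: [0.4298, -0.3331, 0.2891]
orientation: [[0.998, -0.07, -0.001], [-0.07, -0.998, 0.0], [-0.001, 0.0, -1.0]]
force: [0.6, -0.2, -0.5]
opening: 0.0854
```

>>> move_arm([
  [0,0,-0.17,0,0,0,1],
  [0,0,-0.34,0,0,0,1],
  [0,0,-0.51,0,0,0,1],
  [0,0,-0.68,0,0,0,1],
  [0,0,-0.85,0,0,0,1],
  [0,0,-1.02,0,0,0,1],
  [0,0,-1.19,0,0,0,1],
  [0,0,-1.36,0,0,0,1],
  [0,0,-1.53,0,0,0,1],
  [0,0,-1.57,0,0,0,1],
])

```text
t: 84.8
eef_pos: [0.4289, -0.3344, 0.2891]
orientation: [[0.073, 0.997, -0.001], [0.997, -0.073, -0.0], [-0.0, -0.001, -1.0]]
force: [-0.6, -0.7, 0.8]
opening: 0.0854
```

Run:
```python
from h import *
s=robot.sense(); im,d=save('wrist','w9.png'); print(s['t'],np.round(s['eef_pos'],4),yaw(s))
c0=np.array([.4766,-.3501]);a0=np.radians(-3.8);T=np.array([[np.cos(a0),np.sin(a0)],[-np.sin(a0),np.cos(a0)]])
P,C=cloud('wrist',im,d,st=s); q=(P[:,:2]-c0)@T.T
for sx in(1,-1):
  for sy in(1,-1):
    m=(q[:,0]*sx>0)&(abs(q[:,0])<.112)&(q[:,1]*sy>0)&(abs(q[:,1])<.112)
    t=m&(P[:,2]>.0535)&(P[:,2]<.06); 
    if t.sum()<100: print((sx,sy),'unseen',t.sum()); continue
    lo,hi=np.percentile(q[t],[1,99],axis=0); y0,y1=lo[1]+.012,hi[1]-.012
    prof=[]
    for z0 in(.045,.035,.027,.018):
        k=m&(abs(P[:,2]-z0)<.004)&(q[:,1]>y0)&(q[:,1]<y1); prof.append((z0,int(k.sum()),np.round(np.percentile(q[k,0],[2,50,98]),4).tolist() if k.sum()>5 else None))
    print((sx,sy),'top',lo.round(4),hi.round(4),prof)
```

```text
84.8 [ 0.4289 -0.3344  0.2891] 85.82816145903418
(1, 1) top [0.0174 0.0379] [0.1023 0.0928] [(0.045, 55, [0.0166, 0.0172, 0.0178]), (0.035, 58, [0.0166, 0.0171, 0.0179]), (0.027, 83, [0.0002, 0.0165, 0.0174]), (0.018, 31, [0.0009, 0.0173, 0.0177])]
(1, -1) top [ 0.0156 -0.0615] [ 0.1005 -0.0069] [(0.045, 57, [0.0149, 0.0154, 0.0159]), (0.035, 56, [0.0148, 0.0155, 0.016]), (0.027, 80, [0.0009, 0.0146, 0.0154]), (0.018, 30, [0.0093, 0.0154, 0.0161])]
(-1, 1) top [-0.0957  0.0294] [-0.0118  0.084 ] [(0.045, 13, [-0.0964, -0.0964, -0.0963]), (0.035, 24, [-0.0966, -0.0965, -0.0964]), (0.027, 97, [-0.1112, -0.1099, -0.0009]), (0.018, 1, None)]
(-1, -1) top [-0.0985 -0.0846] [-0.0136 -0.0297] [(0.045, 21, [-0.099, -0.0989, -0.0988]), (0.035, 1, None), (0.027, 175, [-0.1119, -0.1083, -0.0003]), (0.018, 1, None)]
```

View pics/w9.png

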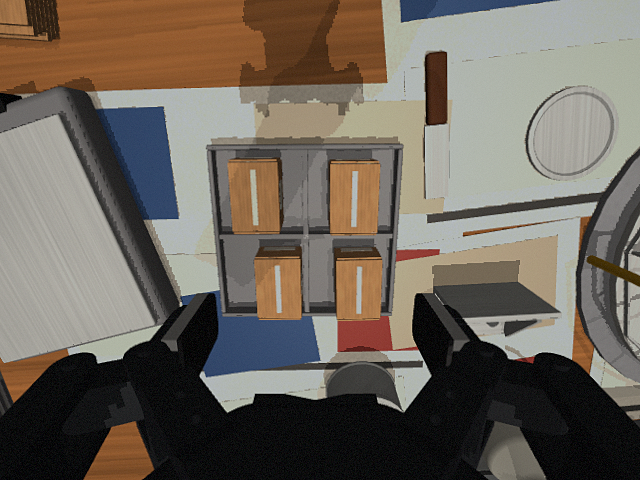

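The robot-side ends are vertical to within about 1 mm, so those flaps are shut. The gripper is touching nothing, so I'm handing in.

```bash
python3 -c "
from cell import robot
print(robot.job_done())"
```

```text
the job is handed in; nothing more can be done
None
```

All four cartons were on the table, and all are now closed and packed, one to a compartment. I handed the job in after about 85 s of the 210 s allowed. I cranked each one to the window, pressed both ends flat on the bracket at 11–15 N (for the second ends of three cartons the final force was not read), and left the tape roll on the deck.

- **Position:** the last wrist and scene checks show every carton upright on the tray floor, with tops at about 56 mm. Centres are within about ±65 mm in x and ±67 mm in y, inside the limits of 76 and 90 mm.
- **Flaps:** depth on the two far cartons' robot-side ends was vertical to within about 1 mm. The two near ones were only partly seen but agreed. The far ends were judged shut by eye only.
- **Disagreement:** the second carton packed (carton4) sits about 22 mm nearer the middle divider than where I released it. It was probably knocked or slid on release, but it is still upright and in bounds.
- **Not checked:** I did not measure how far the bench items moved. The arm never went near them, and nothing looked disturbed in the pictures.

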